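# Stand up the fallen tint bottles and complete the row

## Task

Two tint bottles, with the red and the blue band, have toppled back in the stock lane of the paint-mixing bench: stand each upright again in its own place in the row, then take exactly one of the two violet-banded spare bottles and stand it on the yellow square, so that the lane holds five upright bottles, centred in the lane and square with it. Set the bottles down gently, leave the other spare where it is, and do not knock over or push about the standing bottles or the other things on the bench.

Things in the scene. Friction and masses are not known exactly. Their poses are not given: they have to be found in the camera images.
- lane: Fixed grey stock lane, 460 mm long along its y. Origin at table level, halfway along the middle line (x = 0) on which bottles stand; z up, x away from the robot. Floor 12 mm above the table. Front kerb: top 32 mm above the table, inner face at x = -38 mm. End walls 57 mm high. Five places at y = -180, -90, 0, 90, 180 mm (bottles within 6 mm); which holds which varies.
- rail_mid (a point): Centre of the lane's rear rail, a 10 mm round steel bar along the lane's y, 46 mm behind the middle line and 55 mm above the table.
- gap_tag: Thin yellow square, 50 x 50 mm, stuck on the lane's floor at the one empty place (nothing to bump into). Origin at its centre, 13 mm above the table.
- tipped_red: Square white bottle, body 46 x 46 x 92 mm, then a shoulder and a round white cap 30 mm across, 106 to 130 mm above the underside; about 0.22 kg. Origin on its axis, 46 mm above the underside; z from foot to cap, x and y square to the faces. Red band. Fallen back, foot on the kerb, rear face on the rail, z 35 deg above level along lane +x; origin over its own place.
- tipped_blue: Square white bottle, body 46 x 46 x 92 mm, then a shoulder and a round white cap 30 mm across, 106 to 130 mm above the underside; about 0.22 kg. Origin on its axis, 46 mm above the underside; z from foot to cap, x and y square to the faces. Blue band. Fallen back, foot on the kerb, rear face on the rail, z 35 deg above level along lane +x; origin over its own place.
- upright_black: Square white bottle, body 46 x 46 x 92 mm, then a shoulder and a round white cap 30 mm across, 106 to 130 mm above the underside; about 0.22 kg. Origin on its axis, 46 mm above the underside; z from foot to cap, x and y square to the faces. Black band. Stands upright in the lane.
- upright_green: Square white bottle, body 46 x 46 x 92 mm, then a shoulder and a round white cap 30 mm across, 106 to 130 mm above the underside; about 0.22 kg. Origin on its axis, 46 mm above the underside; z from foot to cap, x and y square to the faces. Green band. Stands upright in the lane.
- spare_a: Square white bottle, body 46 x 46 x 92 mm, then a shoulder and a round white cap 30 mm across, 106 to 130 mm above the underside; about 0.22 kg. Origin on its axis, 46 mm above the underside; z from foot to cap, x and y square to the faces. Violet band. Spare, standing on the bench in front of the lane, on the robot's right, turned up to 0.5 rad.
- spare_b: Square white bottle, body 46 x 46 x 92 mm, then a shoulder and a round white cap 30 mm across, 106 to 130 mm above the underside; about 0.22 kg. Origin on its axis, 46 mm above the underside; z from foot to cap, x and y square to the faces. Violet band. Spare, standing on the bench in front of the lane, on the robot's left, turned up to 0.5 rad.
- mixing_cup: Clear mixing cup, bystander, 80 mm across the rim, 100 mm tall. Origin at the centre of its underside.
- touchup_jar: Amber jar, bystander, 56 mm across, 70 mm tall. Origin at the centre of its underside.
- tin_lid: Steel tin lid lying flat on the bench between the spares, bystander, 84 mm across, 8 mm tall. Origin at the centre of its underside.
- spray_can: Spray can with a blue label, bystander left of the lane, 60 mm across, 170 mm tall. Origin at the centre of its underside.
- paint_scraper_block: Cork block, bystander right of the lane, 70 x 45 x 30 mm. Origin at the centre of its underside.

How it is judged:
By the outcome, as a careful person would: the job done as asked, in the order asked, and still so for the second after the job is handed in, with the robot touching nothing.
It also fails if it takes over 66 s, if anything falls off the work surface, if the arm or the gripper's body presses on something with over 40 N, if the wrist force passes 120 N, or if a joint passes its speed limit or range.

## Robot

A 6-joint arm with a two-finger parallel gripper is mounted at the origin on the work surface. World frame = base frame: x ahead of the robot, y to its left, z up, the work surface at z = 0. Lengths are in m, angles in degrees, forces in N, time in s.
With the tool pointing down it reaches from about 0.35 to 0.875 m from the base axis. Payload 4.2 kg.
Tool frame: the origin (TCP) lies at the very end of the fingers, on their centre line; the grasp point (between the pads) lies 19 mm behind it; z points along the fingers, y is the line along which they close (so a half turn about z gives the same grasp; the last joint's range is limited). The gripper opens to 87 mm and grips with 3 to 60 N. Pads are 19 mm wide; open, the fingers measure 117 mm over their backs; the gripper's body (75 mm by 190 mm) begins 51 mm behind the grasp point.
Start: joints at [14.817, 22.042, 0.453, 0, -68.411, -14.817], TCP at [0.625, 0, 0.183] pointing down, gripper open.
Joint ranges: [-179.83, 179.83], [-69.29, 118.12], [-61.27, 80.66], [-181.25, 117.63], [-171.15, -9.14], [-177.46, 177.46]. Speed limits (degrees/s): [159.86, 159.86, 180, 180, 180, 180].

## Interface

Orientations are given as a 3x3 rotation matrix whose columns are the frame's x, y, z axes.
In Python, from station import r gives the robot as it stands.
- The arm moves only by the tool jog_arm, never from a script. Its argument "plan" is text: rows parted by semicolons, each of 7 numbers parted by spaces: the shift along the tool's x, y, z normalised to -1 to 1, where 1 is 0.025 m, then the turn, a rotation vector about the tool's x, y, z normalised to -1 to 1, where 1 is 8 degrees, then the closure, from -1 (fully open) to 1 (shut). A call has exactly 10 rows; each row shifts and turns the commanded pose from where the row before left it, along the tool's axes as they then stand; what a row does not reach is not made up. A row lasts 1/10 s, in which the tool goes at most 50 mm and 8.59 degrees, less where a joint would pass 70% of its speed; a pose out of reach is approached as far as the arm can. A call with a number of a shift or a turn outside -1 to 1 is refused whole. A call with a gripper value outside its range is refused whole. The fingers move at their own pace and stop on an object; the grip force is fixed at half the most. Time passes only in rows, so rows that do not move let the fingers close, or fill a call up. It gives the time, the measured TCP pose, the force, the opening and the grip force at its end, in the units of the state.
- r.sense(): the state, without advancing time (a new reading comes with each control period).
- r.capture(name): name is "scene" or "side" or "wrist"; returns (picture, depth): 400x640x3 uint8, red, green, blue; 400x640 float32, m along the optical axis (not along the pixel's ray), 0 where there is no reading.
- r.get_calibration(name): a dict with "mtx" (3x3 intrinsics, pixels), "extrinsics" (4x4, takes a point from camera to world coordinates). Camera axes: x right, y up, looking along -z (the intrinsics and any distortion apply to the point x, -y, -z); pixel columns grow to the right and rows downward; lengths in m; the calibration is good to about 2 mm. A picture is of the moment at which its call begins: read the wrist's pose just before it. get_calibration takes no time and is no camera call; for the wrist camera it gives the pose at the moment of the call.
- r.finish_job(): hands the job in; it is judged then, once.
The state is a dict: "time_s": time; "joints": joint angles; "joint_velocities": joint speeds; "effort": joint torques, N m; "tcp_pos": TCP position; "ee_rot": TCP orientation; "wrist_force": force on the tool from outside, world axes, zero at the start; "moment": the same for the moment, N m; "gripper_width": opening from 0.0 (shut) to 1.0 (fully open); "gripper_force": force on a finger pad.
Only numpy, scipy, OpenCV 4.12 (cv2) and the standard library are available. Lean on these libraries where they do the work, as an engineer would, in place of code of your own. Each camera call takes 0.05 s, during which the arm holds its last target. There are 200 camera calls.

## Working session

There is one attempt and no reset: what is moved stays moved. The work goes in short steps, Python scripts to look and compute and a tool call to move; the robot and the scene stay as the last step left them, time stands still between calls to the robot, and variables do not carry over. Pictures are saved under pics/ and viewed, at most 10 in all, crops included, and the job is handed in when it is done.

Besides the shell and the picture viewer there is one more tool, called after "Request:" by a JSON object that holds its "fn" and its "kwargs". jog_arm: Moves the arm, as the interface text tells. Scaled input: -1 to 1 covers 0.025 m each way for a shift and 8 degrees each way for a turn. Its arguments: {"type":"object","properties":{"plan":{"type":"string"}},"required":["plan"]}

```bash
ls; mkdir -p pics; python3 - <<'E'
from station import r
import cv2,numpy as np
s=r.sense(); print(s['time_s'],s['tcp_pos'],s['ee_rot'])
for n in ("scene","side"):
    p,d=r.capture(n); np.savez(f"{n}0.npz",p=p,d=d); cv2.imwrite(f"pics/{n}0.png",p[:,:,::-1])
    c=r.get_calibration(n); print(n,np.round(c['mtx'],1).tolist(),np.round(c['extrinsics'],3).tolist(), [k for k in c])
E
```

```text
pics
0.0 [6.24332151e-01 4.85729395e-05 1.81967414e-01] [[-1.51114618e-04 -9.99997720e-01 -2.12999595e-03]
 [-9.99999986e-01  1.51256968e-04 -6.66701128e-05]
 [ 6.69921376e-05  2.12998584e-03 -9.99997729e-01]]
scene [[461.6, 0.0, 313.5], [0.0, 461.6, 205.2], [0.0, 0.0, 1.0]] [[0.702, -0.589, 0.4, 0.993], [0.712, 0.586, -0.387, -0.432], [-0.007, 0.556, 0.831, 1.001], [0.0, 0.0, 0.0, 1.0]] ['mtx', 'extrinsics']
side [[406.8, 0.0, 319.8], [0.0, 406.8, 206.9], [0.0, 0.0, 1.0]] [[-0.978, 0.16, -0.136, 0.363], [-0.209, -0.677, 0.706, 0.803], [0.021, 0.718, 0.695, 0.868], [0.0, 0.0, 0.0, 1.0]] ['mtx', 'extrinsics']
```

View pics/scene0.png

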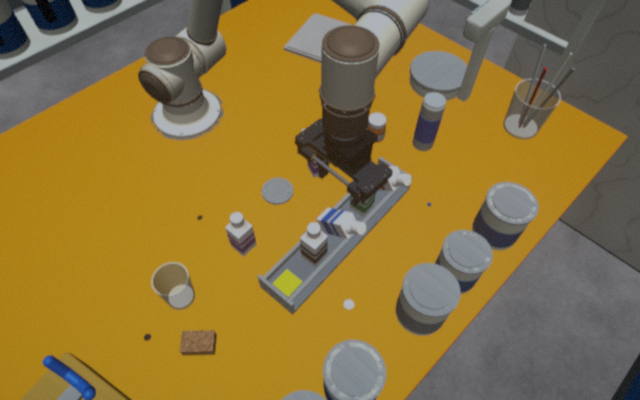

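View pics/side0.png

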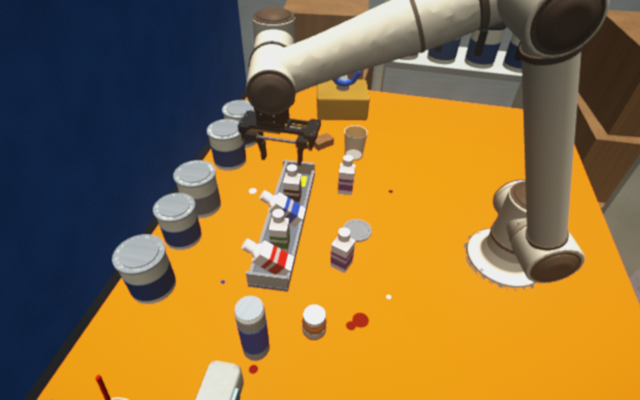

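```bash
cat > h.py <<'E'
from station import r
import cv2,numpy as np
def ray(K,T,u,v,z):
    d=T[:3,:3]@np.array([(u-K[0,2])/K[0,0],-(v-K[1,2])/K[1,1],-1.]); o=T[:3,3]
    return o+d*(z-o[2])/d[2]
def cloud(K,T,d):
    v,u=np.mgrid[:d.shape[0],:d.shape[1]]
    P=np.stack([(u-K[0,2])/K[0,0]*d,-(v-K[1,2])/K[1,1]*d,-d],-1)
    return P@T[:3,:3].T+T[:3,3]
def get(n,save=None):
    c=r.get_calibration(n); p,d=r.capture(n)
    if save: cv2.imwrite(f"pics/{save}.png",p[:,:,::-1])
    return np.array(c['mtx']),np.array(c['extrinsics']),p,d
def load(n):
    f=np.load(f"{n}0.npz"); c=r.get_calibration(n)
    return np.array(c['mtx']),np.array(c['extrinsics']),f['p'],f['d']
def blobs(mask,P,mn=8):
    k,l,st,ce=cv2.connectedComponentsWithStats(mask.astype(np.uint8))
    for i in range(1,k):
        if st[i,4]>=mn:
            q=P[(l==i)&np.isfinite(P[...,0])]; yield ce[i],st[i,4],np.median(q,0),q
E
python3 - <<'E'
from h import *
for n in ("scene","side"):
    K,T,p,d=load(n); P=cloud(K,T,d); P[d==0]=np.nan
    hs=cv2.cvtColor(p,cv2.COLOR_RGB2HSV); H,S,V=[hs[...,i].astype(int) for i in range(3)]
    x,y,z=P[...,0],P[...,1],P[...,2]
    roi=(x>.3)&(x<.85)&(y>-.45)&(y<.45)&(z<.16)
    print(n,"table z",np.nanmedian(z[(H<25)&(S>150)&(x>.3)&(x<.8)]))
    M={'yellow':(H>26)&(H<34)&(S>150)&roi,'red':((H<6)|(H>174))&(S>150)&roi,'blue':(H>105)&(H<125)&(S>120)&roi,'violet':(H>125)&(H<165)&(S>50)&roi,'green':(H>45)&(H<85)&(S>50)&roi,
     'whitecap':(S<50)&(V>120)&roi&(z>.115),'grey':(S<60)&(V>50)&roi&(z>.004)&(z<.07)}
    for k,m in M.items():
        for c,a,q,_ in blobs(m,P): print(k,c.round(1),a,q.round(3))
    kb=(S<70)&roi&(z>.026)&(z<.038); 
    w=(S<70)&roi&(z>.05)&(z<.062)
    for c,a,q,pts in blobs(kb,P,10): print('kerb',a,q.round(3),pts.min(0).round(3),pts.max(0).round(3))
    for c,a,q,pts in blobs(w,P,6): print('wall',a,q.round(3),pts.min(0).round(3),pts.max(0).round(3))
E
```

```text
scene table z -0.00154605087137627
yellow [287.  282.4] 387 [ 0.627 -0.166  0.012]
blue [328.9 215. ] 63 [0.589 0.009 0.067]
blue [335.8 216.9] 24 [0.611 0.009 0.081]
violet [420.6 129.6] 149 [0.576 0.375 0.077]
violet [432.5 131.5] 82 [0.605 0.391 0.078]
violet [314.4 163.6] 11 [0.449 0.098 0.061]
violet [314.9 170.1] 24 [0.449 0.1   0.03 ]
violet [243.3 241.8] 10 [ 0.497 -0.182  0.061]
violet [251.8 241.5] 10 [ 0.496 -0.159  0.031]
green [363.7 209.6] 13 [0.63  0.092 0.044]
whitecap [435.9 108.9] 21 [0.597 0.386 0.159]
whitecap [494.8 191.3] 211 [0.841 0.297 0.128]
whitecap [236.  217.8] 122 [ 0.474 -0.173  0.128]
whitecap [313.5 229.4] 153 [ 0.622 -0.074  0.14 ]
whitecap [450.8 239. ] 161 [0.843 0.129 0.118]
whitecap [413.5 274.6] 295 [ 0.841 -0.001  0.129]
whitecap [336.3 353.8] 395 [ 0.842 -0.231  0.129]
whitecap [295.1 395.3] 138 [ 0.84  -0.335  0.128]
grey [376.4 120.8] 201 [0.465 0.324 0.067]
grey [422.3 143.5] 142 [0.592 0.378 0.025]
grey [379.9 137. ] 21 [0.488 0.32  0.022]
grey [384.  161.8] 61 [0.567 0.237 0.054]
grey [314.3 166.1] 19 [0.448 0.1   0.048]
grey [401.8 171.7
[... 5636 characters left out ...]
5] [0.657 0.149 0.062]
wall 12 [0.608 0.034 0.057] [0.604 0.031 0.051] [0.613 0.036 0.062]
wall 49 [0.838 0.146 0.055] [0.832 0.119 0.05 ] [0.849 0.165 0.062]
wall 13 [0.615 0.133 0.057] [0.601 0.132 0.053] [0.623 0.136 0.061]
wall 8 [0.588 0.131 0.061] [0.583 0.13  0.057] [0.596 0.134 0.062]
wall 94 [0.556 0.191 0.056] [0.549 0.167 0.05 ] [0.565 0.214 0.062]
wall 8 [0.445 0.145 0.053] [0.438 0.141 0.05 ] [0.455 0.147 0.054]
wall 212 [0.607 0.242 0.057] [0.549 0.216 0.05 ] [0.649 0.249 0.062]
wall 8 [0.625 0.217 0.059] [0.621 0.216 0.051] [0.631 0.217 0.061]
wall 44 [0.83  0.304 0.056] [0.826 0.279 0.05 ] [0.835 0.326 0.062]
wall 15 [0.453 0.351 0.06 ] [0.443 0.345 0.056] [0.469 0.353 0.062]
```

```bash
python3 - <<'E'
from h import *
K,T,p,d=get("wrist","wrist0"); np.savez("wrist0.npz",p=p,d=d,K=K,T=T)
print(K.round(1).tolist(),T.round(3).tolist())
# lane fit: rail top points & end walls, per camera
def fit(q):
    A=np.c_[q[:,1],np.ones(len(q))]; k=np.ones(len(q),bool)
    for _ in range(6):
        c=np.linalg.lstsq(A[k],q[k,0],rcond=None)[0]; k=abs(A@c-q[:,0])<.004
    return c.round(4),k.sum()
for n in ("scene","side"):
    K,T,p,d=load(n); P=cloud(K,T,d).reshape(-1,3); S=cv2.cvtColor(p,cv2.COLOR_RGB2HSV)[...,1].ravel()
    g=(S<70)
    m=g&(P[:,2]>.055)&(P[:,2]<.062)&(P[:,0]>.64)&(P[:,0]<.7)&(abs(P[:,1])<.22)
    print(n,'rail x=a*y+b',fit(P[m]))
    m=g&(P[:,2]>.029)&(P[:,2]<.036)&(P[:,0]>.555)&(P[:,0]<.595)&(P[:,1]>-.2)&(P[:,1]<.23)
    print(n,'kerbtop',fit(P[m]))
E
```

```text
[[290.7, 0.0, 316.8], [0.0, 290.7, 197.1], [0.0, 0.0, 1.0]] [[-1.0, -0.0, 0.001, 0.626], [0.0, -0.954, -0.301, -0.083], [0.001, -0.301, 0.954, 0.383], [0.0, 0.0, 0.0, 1.0]]
scene rail x=a*y+b (array([-0.0721,  0.6613]), np.int64(406))
scene kerbtop (array([-0.0744,  0.5729]), np.int64(177))
side rail x=a*y+b (array([-0.0744,  0.6566]), np.int64(156))
side kerbtop (array([-0.0714,  0.5703]), np.int64(190))
```

View pics/wrist0.png

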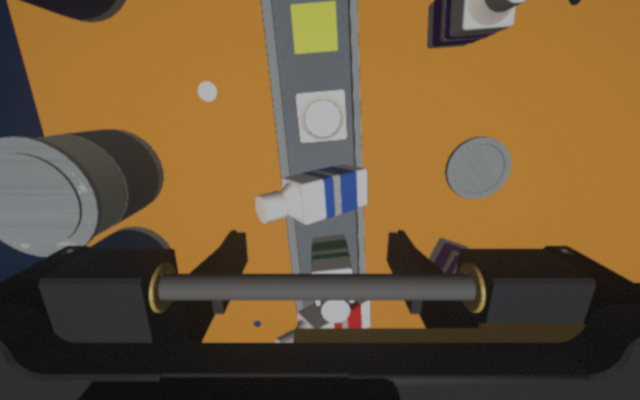

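```bash
python3 - <<'E'
from h import *
f=np.load("wrist0.npz"); K,T,p,d=f['K'],f['T'],f['p'],f['d']
P=cloud(K,T,d); P[d==0]=np.nan
hs=cv2.cvtColor(p,cv2.COLOR_RGB2HSV); H,S,V=[hs[...,i].astype(int) for i in range(3)]
x,y,z=P[...,0],P[...,1],P[...,2]
Yl=(H>26)&(H<34)&(S>150)
for c,a,q,pts in blobs(Yl,P,200):
    if a<6000: print('yellow',c,a,pts.mean(0).round(4),'ray',ray(K,T,c[0],c[1],.013).round(4)); 
cnt=max([c for c in cv2.findContours(Yl.astype(np.uint8),0,2)[0]],key=cv2.contourArea); print('tagrect',cv2.minAreaRect(cnt))
for nm,m in (('cap',(S<60)&(z>.137)&(z<.146)&(x>.58)&(x<.66)),('blue',(H>105)&(H<125)&(S>120)&(x>.55)&(x<.66)&(z>.02)),('whiteblue',(S<60)&(y>-.03)&(y<.05)&(x>.57)&(x<.7)&(z>.065)&(z<.14)),('lid',(S<60)&(abs(z-.008)<.004)&(x<.5)),('sparecap',(S<60)&(z>.12)&(z<.14)&(x<.52)&(x>.4)),('rail',(S<80)&(z>.053)&(z<.064)&(x>.64)&(x<.7)&(y<-.05)),('kerb',(S<80)&(z>.028)&(z<.036)&(x>.55)&(x<.6)&(y<.1))):
    for c,a,q,pts in blobs(m,P,30): print(nm,c.round(0),a,pts.mean(0).round(4),pts.min(0).round(3),pts.max(0).round(3))
    if nm in('rail','kerb'):
        q=P[m&np.isfinite(z)]; print(nm,'fit',np.polyfit(q[:,1],q[:,0],1).round(4))
# spare yaw from other cams: top cap centres and vertical-face points
for n in("scene","side"):
    K,T,p,d=load(n);Q=cloud(K,T,d).reshape(-1,3)
    for nm,c in(('a',(.472,-.171)),('b',(.433,.13))):
        m=(abs(Q[:,0]-c[0])<.05)&(abs(Q[:,1]-c[1])<.05)&(Q[:,2]>.025)&(Q[:,2]<.085)
        q=Q[m]; print(n,nm,m.sum(),cv2.minAreaRect((q[:,:2]*1000).astype(np.float32)))
E
```

```text
Traceback (most recent call last):
ValueError: max() iterable argument is empty
```

```bash
cat > m.py <<'E'
from h import *
f=np.load("wrist0.npz"); K,T,p,d=f['K'],f['T'],f['p'],f['d']
P=cloud(K,T,d); P[d==0]=np.nan
hs=cv2.cvtColor(p,cv2.COLOR_RGB2HSV); H,S,V=[hs[...,i].astype(int) for i in range(3)]
x,y,z=P[...,0],P[...,1],P[...,2]
print(hs[27,315],P[27,315],hs[27,200],P[115,322],np.isnan(x).mean())
Yl=(H>22)&(H<36)&(S>130)
for c,a,q,pts in blobs(Yl,P,200):
    if a<6000: print('yellow',c,a,pts.mean(0).round(4),'ray',ray(K,T,c[0],c[1],.013).round(4)); 
cs=cv2.findContours(Yl.astype(np.uint8),0,2)[0]
if cs: print('tagrect',cv2.minAreaRect(max(cs,key=cv2.contourArea)))
for nm,m in (('cap',(S<60)&(z>.137)&(z<.146)&(x>.58)&(x<.66)),('blue',(H>105)&(H<125)&(S>120)&(x>.55)&(x<.66)&(z>.02)),('whiteblue',(S<60)&(y>-.03)&(y<.05)&(x>.57)&(x<.7)&(z>.065)&(z<.14)),('lid',(S<60)&(abs(z-.008)<.004)&(x<.5)),('sparecap',(S<60)&(z>.12)&(z<.14)&(x<.52)&(x>.4)),('rail',(S<80)&(z>.053)&(z<.064)&(x>.64)&(x<.7)&(y<-.05)),('kerb',(S<80)&(z>.028)&(z<.036)&(x>.55)&(x<.6)&(y<.1))):
    for c,a,q,pts in blobs(m,P,30): print(nm,c.round(0),a,pts.mean(0).round(4),pts.min(0).round(3),pts.max(0).round(3))
    q=P[m&np.isfinite(z)]
    if nm in('rail','kerb') and len(q): print(nm,'fit',np.polyfit(q[:,1],q[:,0],1).round(4))
for n in("scene","side"):
    K,T,p,d=load(n);Q=cloud(K,T,d).reshape(-1,3)
    for nm,c in(('a',(.472,-.171)),('b',(.433,.13))):
        m=(abs(Q[:,0]-c[0])<.05)&(abs(Q[:,1]-c[1])<.05)&(Q[:,2]>.025)&(Q[:,2]<.085)
        q=Q[m]; print(n,nm,m.sum(),cv2.minAreaRect((q[:,:2]*1000).astype(np.float32)))
E
python3 m.py
```

```text
[ 31 134 175] [ 0.62747089 -0.16807879  0.01115712] [ 17 181 168] [ 0.62144699 -0.07603936  0.14150434] 0.00401171875
yellow [314.01896263  24.95370887] 1793 [ 0.6286 -0.1695  0.0131] ray [ 0.6286 -0.1697  0.013 ]
tagrect ((314.3370056152344, 26.713041305541992), (46.93006896972656, 42.50421142578125), 85.42607879638672)
cap [322. 118.] 1077 [ 0.6214 -0.0734  0.1415] [ 0.607 -0.087  0.139] [ 0.636 -0.058  0.144]
cap [335. 311.] 562 [0.6077 0.1116 0.1414] [0.593 0.099 0.137] [0.622 0.126 0.143]
blue [348. 191.] 540 [0.5898 0.009  0.0672] [ 0.58  -0.012  0.059] [0.599 0.032 0.075]
blue [329. 196.] 298 [0.6122 0.0103 0.083 ] [ 0.608 -0.01   0.079] [0.618 0.034 0.087]
whiteblue [336. 193.] 305 [0.6039 0.0089 0.0764] [ 0.597 -0.011  0.065] [0.619 0.035 0.081]
whiteblue [295. 201.] 2577 [0.6483 0.011  0.0971] [ 0.616 -0.01   0.065] [0.69  0.038 0.117]
lid [430.  22.] 48 [ 0.4979 -0.1738  0.0099] [ 0.497 -0.189  0.006] [ 0.499 -0.158  0.012]
lid [478. 167.] 2588 [ 0.4125 -0.0049  0.0059] [ 0.371 -0.045  0.004] [0.455 0.037 0.01 ]
lid [441. 248.] 88 [0.4474 0.1104 0.009 ] [0.414 0.098 0.006]
[... 199 characters left out ...]
.05   0.062]
rail fit [-0.075   0.6613]
kerb [355.  81.] 1230 [ 0.5818 -0.1071  0.0314] [ 0.571 -0.189  0.028] [ 0.592 -0.011  0.034]
kerb [360. 227.] 258 [0.5685 0.0696 0.0314] [0.563 0.041 0.028] [0.574 0.1   0.033]
kerb fit [-0.0639  0.5752]
scene a 340 ((486.1614990234375, -182.01983642578125), (63.30299758911133, 33.57015609741211), 50.97572708129883)
scene b 76 ((443.63385009765625, 109.00331115722656), (59.05003356933594, 29.217445373535156), 28.07608985900879)
side a 235 ((463.8572998046875, -155.69212341308594), (55.711883544921875, 30.359466552734375), 34.28034973144531)
side b 340 ((426.6146240234375, 140.17498779296875), (62.18559265136719, 33.11664581298828), 21.576061248779297)
```

```bash
cat > plan.py <<'E'
from h import *
from scipy.spatial.transform import Rotation as Ro
YAW=np.radians(4.26); O=np.array([.6148,.0162,0])
L=Ro.from_euler('z',YAW).as_matrix()
def tp(lx,ly,z,tilt,yaw=0):
    "lane point (mm) + tilt deg -> TCP pose; y_t=+lane y"
    t=np.radians(tilt); ex,ey,ez=np.eye(3); zt=np.sin(t)*ex-np.cos(t)*ez
    R=L@Ro.from_euler('z',yaw,degrees=True).as_matrix()@np.c_[np.cross(ey,zt),ey,zt]
    return O+L@np.array([lx,ly,z])/1000,R
def lane(p): return L.T@(np.asarray(p)-O)*1000
def steps(target,n,start=None):
    s=r.sense(); p0,R0=(np.array(s['tcp_pos']),np.array(s['ee_rot'])) if start is None else start
    p1,R1=target; w=Ro.from_matrix(R0.T@R1).as_rotvec()
    for i in range(n):
        Ri=R0@Ro.from_rotvec(w*i/n).as_matrix()
        print(*(Ri.T@(p1-p0)/n/.025).round(2),*(np.degrees(w)/n/8).round(2),sep=' ')
    return target
def show():
    s=r.sense(); print(s['time_s'],'lane',lane(s['tcp_pos']).round(1),'F',np.round(s['wrist_force'],1),'w',s['gripper_width'],s['gripper_force'])
E
python3 -c "
from plan import *
show(); steps(tp(93,180,200,-28),14)"
```

```text
0.15 lane [  8.5 -16.9 182.2] F [-0.6  0.2 -0. ] w 1.000624206870107 0.0
-0.58 -0.2 -0.05 -0.19 0.2 0.75
-0.59 -0.14 -0.07 -0.19 0.2 0.75
-0.6 -0.07 -0.09 -0.19 0.2 0.75
-0.6 -0.01 -0.11 -0.19 0.2 0.75
-0.6 0.06 -0.13 -0.19 0.2 0.75
-0.58 0.13 -0.14 -0.19 0.2 0.75
-0.56 0.19 -0.15 -0.19 0.2 0.75
-0.54 0.25 -0.16 -0.19 0.2 0.75
-0.5 0.31 -0.17 -0.19 0.2 0.75
-0.46 0.37 -0.17 -0.19 0.2 0.75
-0.42 0.42 -0.18 -0.19 0.2 0.75
-0.37 0.46 -0.17 -0.19 0.2 0.75
-0.31 0.5 -0.17 -0.19 0.2 0.75
-0.25 0.54 -0.17 -0.19 0.2 0.75
```

Request:
{"fn": "jog_arm", "kwargs": {"plan": "-0.58 -0.2 -0.05 -0.19 0.2 0.75 -0.4; -0.59 -0.14 -0.07 -0.19 0.2 0.75 -0.4; -0.6 -0.07 -0.09 -0.19 0.2 0.75 -0.4; -0.6 -0.01 -0.11 -0.19 0.2 0.75 -0.4; -0.6 0.06 -0.13 -0.19 0.2 0.75 -0.4; -0.58 0.13 -0.14 -0.19 0.2 0.75 -0.4; -0.56 0.19 -0.15 -0.19 0.2 0.75 -0.4; -0.54 0.25 -0.16 -0.19 0.2 0.75 -0.4; -0.5 0.31 -0.17 -0.19 0.2 0.75 -0.4; -0.46 0.37 -0.17 -0.19 0.2 0.75 -0.4"}}

```text
time_s: 1.15
tcp_pos: [0.6747, 0.1451, 0.1952]
ee_rot: [[-0.811, -0.471, -0.348], [-0.467, 0.878, -0.1], [0.352, 0.082, -0.932]]
wrist_force: [0.2, 0.8, -0.7]
gripper_width: 0.698
gripper_force: 0.0
```

Request:
{"fn": "jog_arm", "kwargs": {"plan": "-0.42 0.42 -0.18 -0.19 0.2 0.75 -0.4; -0.37 0.46 -0.17 -0.19 0.2 0.75 -0.4; -0.31 0.5 -0.17 -0.19 0.2 0.75 -0.4; -0.25 0.54 -0.17 -0.19 0.2 0.75 -0.4; 0 0 0 0 0 0 -0.4; 0 0 0 0 0 0 -0.4; 0 0 0 0 0 0 -0.4; 0 0 0 0 0 0 -0.4; 0 0 0 0 0 0 -0.4; 0 0 0 0 0 0 -0.4"}}

```text
time_s: 2.15
tcp_pos: [0.6948, 0.2022, 0.2018]
ee_rot: [[-0.88, -0.071, -0.47], [-0.065, 0.997, -0.029], [0.471, 0.005, -0.882]]
wrist_force: [-0.7, -0.2, -0.1]
gripper_width: 0.701
gripper_force: 0.0
```

```bash
cat > look.py <<'E'
from plan import *
import sys
show(); s=r.sense(); print('R lane\n',(L.T@s['ee_rot']).round(3))
K,T,p,d=get("wrist",sys.argv[1]); np.savez(sys.argv[1]+".npz",p=p,d=d,K=K,T=T)
P=(cloud(K,T,d)-O)@L*1000; hs=cv2.cvtColor(p,cv2.COLOR_RGB2HSV); H,S,V=[hs[...,i].astype(int) for i in range(3)]
x,y,z=P[...,0],P[...,1],P[...,2]
lanebox=(abs(x)<120)&(abs(y)<240)
for nm,m in (('red',((H<8)|(H>172))&(S>110)&lanebox&(z>20)),('blue',(H>105)&(H<125)&(S>120)&lanebox&(z>20)),('cap',(S<60)&(z>137)&(z<146)&lanebox),('rail',(S<80)&(z>53)&(z<64)&(abs(x-46)<15)),('kerb',(S<80)&(z>29)&(z<35)&(abs(x+43)<15)),('tipcap',(S<60)&(z>85)&(z<125)&(x>66)&(x<120))):
    for c,a,q,pts in blobs(m,P,60): print(nm,c.round(0),a,'mean',pts.mean(0).round(1),np.percentile(pts,2,0).round(1),np.percentile(pts,98,0).round(1))
E
python3 look.py w1
```

```text
2.15 lane [ 93.6 179.5 201.8] F [-0.7 -0.2 -0.1] w 0.7008987075162579 0.0
R lane
 [[-0.882  0.003 -0.471]
 [ 0.     1.     0.006]
 [ 0.471  0.005 -0.882]]
red [315. 138.] 319 mean [-25.5 177.6  67.5] [-34.1 156.   60.3] [-18.3 199.5  72.6]
red [314. 151.] 220 mean [ -3.5 177.3  82.3] [ -8.1 156.   78.4] [  0.9 198.7  86.2]
blue [174. 139.] 281 mean [-24.8  -1.4  68.2] [-32.3 -23.5  61.4] [-18.5  18.8  72.5]
blue [166. 151.] 151 mean [-2.9 -0.7 84.3] [ -6.7 -23.4  79.5] [ 0.  18.7 85.1]
cap [234. 135.] 661 mean [  1.1  96.2 141. ] [-12.6  82.9 138.2] [ 14.  109.4 142.5]
cap [ 50. 136.] 722 mean [  1.2 -88.1 140.9] [ -12.3 -102.5  137.5] [ 14.3 -75.4 142.5]
rail [236. 195.] 900 mean [46.7 77.7 58.1] [38.9  2.1 54. ] [ 50.9 152.6  60.7]
rail [ 67. 195.] 1113 mean [  46.4 -133.5   58. ] [  41.5 -216.8   54.7] [ 50.8 -49.3  60.4]
rail [346. 194.] 271 mean [ 45.7 217.3  57.3] [ 32.6 197.3  54.6] [ 56.7 229.3  59.9]
kerb [ 29. 140.] 69 mean [ -37.8 -221.1   31.8] [ -45.1 -223.9   29.4] [ -29.1 -216.6   34.8]
kerb [135. 137.] 234 mean [-41.8 -74.4  31. ] [ -45.5 -104.2   29.5] [-37.8 -46.5  32.5]
kerb [209. 138.] 122 mean [-40.6  29.2  31.1] [-45.1  17.1  29.2] [-30.4  43.   33.9]
kerb [281. 137.] 165 mean [-41.6 130.4  31.1] [-45.3 109.5  29.2] [-37.9 151.2  32.6]
kerb [340. 137.] 79 mean [-41.3 212.6  31. ] [-45.  203.3  29.2] [-37.7 221.7  32.5]
tipcap [150. 209.] 255 mean [ 70.2  -2.3 102.6] [ 66.  -16.3  95.4] [ 75.2  10.8 109.4]
tipcap [315. 208.] 238 mean [ 70.1 177.3 102.8] [ 66.2 163.7  95.2] [ 75.5 190.8 108.8]
```

```bash
python3 -c "
from plan import *
steps(tp(22.7,177.5,66.8,-28),9)"
```

```text
-0.0 -0.01 0.68 0.0 -0.0 -0.0
-0.0 -0.01 0.68 0.0 -0.0 -0.0
-0.0 -0.01 0.68 0.0 -0.0 -0.0
-0.0 -0.01 0.68 0.0 -0.0 -0.0
-0.0 -0.01 0.68 0.0 -0.0 -0.0
-0.0 -0.01 0.68 0.0 -0.0 -0.0
-0.0 -0.01 0.68 0.0 -0.0 -0.0
-0.0 -0.01 0.68 0.0 -0.0 -0.0
-0.0 -0.01 0.68 0.0 -0.0 -0.0
```

Request:
{"fn": "jog_arm", "kwargs": {"plan": "0 -0.02 0.7 0 0 0 -0.4; 0 -0.02 0.8 0 0 0 -0.4; 0 -0.02 0.8 0 0 0 -0.4; 0 -0.02 0.8 0 0 0 -0.4; 0 0 0.8 0 0 0 -0.4; 0 0 0.8 0 0 0 -0.4; 0 0 0.6 0 0 0 -0.4; 0 0 0.5 0 0 0 -0.4; 0 0 0.32 0 0 0 -0.4; 0 0 0 0 0 0 -0.4"}}

```text
time_s: 3.2
tcp_pos: [0.6222, 0.1958, 0.0654]
ee_rot: [[-0.879, -0.071, -0.472], [-0.065, 0.997, -0.03], [0.473, 0.004, -0.881]]
wrist_force: [-0.4, -0.0, 0.1]
gripper_width: 0.701
gripper_force: 0.0
```

```bash
python3 -c "
from plan import *
show();r.capture('side');show()
p,d=r.capture('side');cv2.imwrite('pics/s1.png',cv2.resize(p[150:310,190:350,::-1],(640,640))[:600])"
```

```text
3.2 lane [ 20.7 178.5  65.4] F [-0.4 -0.   0.1] w 0.7013338122142908 0.0
3.25 lane [ 21.5 178.5  66.2] F [-0.9  0.9  0.1] w 0.6969683900380977 0.0
```

View pics/s1.png

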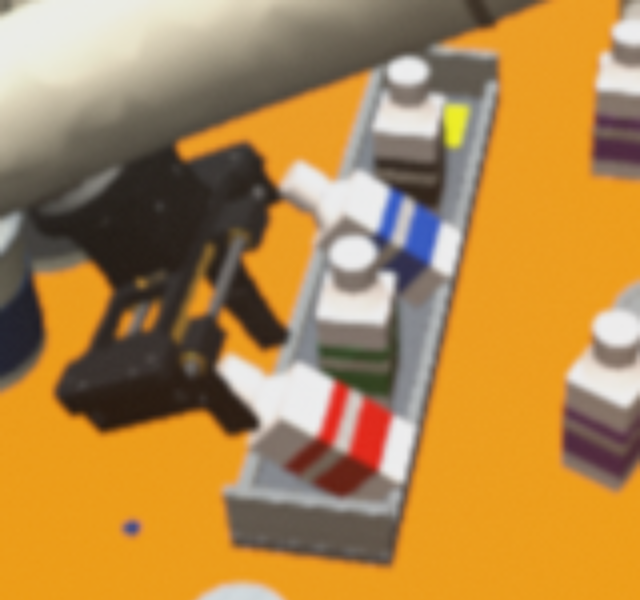

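```bash
python3 -c "
from plan import *
show()
c=r.get_calibration('side');K=np.array(c['mtx']);T=np.linalg.inv(c['extrinsics'])
R=r.sense()['ee_rot'];t=np.array(r.sense()['tcp_pos'])
def px(w):
    q=T[:3,:3]@w+T[:3,3]; return ((K[0,0]*q[0]/-q[2]+K[0,2]-190)*4,(K[1,1]*-q[1]/-q[2]+K[1,2]-150)*4)
for s in(-1,1):print('tip',px(t+R@[0,s*.035,0]))
for l in ((0,177,57),(69,177,105),(-38,177,31),(41,177,75)): print(l,px(O+L@np.array(l)/1000))
"
```

```text
3.3 lane [ 22.1 178.6  66.6] F [-0.1  0.4 -0.1] w 0.7006737830886713 0.0
tip (np.float64(301.905168747727), np.float64(382.22709482775986))
tip (np.float64(275.05157247205943), np.float64(468.16878714288055))
(0, 177, 57) (np.float64(324.83769734183966), np.float64(436.1043504853667))
(69, 177, 105) (np.float64(209.77168679219767), np.float64(373.43263601597937))
(-38, 177, 31) (np.float64(385.57694846846584), np.float64(468.78216731435896))
(41, 177, 75) (np.float64(258.7591366276156), np.float64(410.1302648180131))
```

```bash
python3 -c "
from plan import *
s=r.sense();t=np.array(s['tcp_pos']);R=np.array(s['ee_rot'])
for n in ('side','scene','wrist'):
    K,T,p,d=get(n); P=cloud(K,T,d); Q=(P-t)@R*1000
    V=p.max(-1)
    m=(d>0)&(V<75)&(abs(Q[...,0])<25)&(abs(Q[...,1])<75)&(Q[...,2]>-60)&(Q[...,2]<20)
    for sg in(-1,1):
        q=Q[m&(Q[...,1]*sg>20)]
        if len(q): print(n,sg,len(q),np.percentile(q,[2,50,98],axis=0).round(1).tolist())
f=np.load('wrist0.npz');P=cloud(f['K'],f['T'],f['d']);m=(f['p'].max(-1)<75)&(abs(P[...,0]-.624)<.08)&(abs(P[...,1])<.03)&(P[...,2]>.15)
for sg in(-1,1):
    q=P[m&((P[...,0]-.624)*sg>0)]; print(sg,len(q),np.percentile(q,[1,50,99],axis=0).round(3).tolist() if len(q) else '')
"
```

```text
side -1 49 [[-3.2, -62.5, -59.8], [8.1, -33.1, -50.0], [22.4, -29.9, 6.2]]
side 1 45 [[-6.6, 34.1, -59.6], [4.4, 36.7, -52.3], [13.8, 39.0, -42.5]]
scene -1 7 [[-8.2, -73.4, -13.7], [-2.5, -70.9, 4.6], [12.7, -28.7, 18.3]]
wrist -1 1117 [[-8.9, -72.6, -59.0], [8.0, -58.9, -12.5], [24.2, -30.8, 18.4]]
wrist 1 463 [[-13.8, 29.8, -59.7], [7.5, 32.1, -49.8], [9.8, 43.4, 18.4]]
-1 26729 [[0.551, -0.03, 0.234], [0.581, -0.025, 0.328], [0.623, 0.005, 0.338]]
1 26330 [[0.625, -0.03, 0.233], [0.672, -0.025, 0.329], [0.7, 0.006, 0.338]]
```

```bash
python3 -c "
from plan import *
f=np.load('wrist0.npz');P=cloud(f['K'],f['T'],f['d']);m=(f['d']>0)&(P[...,2]>.16)&(P[...,2]<.24)&(abs(P[...,1])<.05)&(abs(P[...,0]-.624)<.07)
v,u=np.nonzero(m); print(len(u)); 
for a in range(0,len(u),max(1,len(u)//12)): print(u[a],v[a],P[v[a],u[a]].round(3),f['p'][v[a],u[a]])
q=P[230:240,225:245].reshape(-1,3);print(q[::25].round(3))
p,d=r.capture('wrist');cv2.imwrite('pics/w2.png',p[:,:,::-1])
show()"
```

```text
1019
230 231 [ 0.678 -0.012  0.223] [119  84  40]
390 234 [ 0.582 -0.01   0.224] [46 35 28]
399 236 [ 0.578 -0.011  0.228] [39 32 24]
403 238 [ 0.577 -0.011  0.232] [41 32 25]
403 240 [ 0.577 -0.011  0.234] [41 30 24]
396 242 [ 0.581 -0.01   0.234] [41 34 25]
241 244 [ 0.67  -0.007  0.231] [44 36 26]
244 246 [ 0.67  -0.002  0.225] [41 33 23]
240 250 [ 0.67  -0.005  0.234] [41 33 22]
391 254 [ 0.582 -0.     0.231] [40 31 27]
245 259 [0.669 0.005 0.227] [43 33 23]
240 264 [0.669 0.002 0.237] [40 32 23]
239 272 [0.67  0.007 0.239] [40 32 23]
[[ 0.757  0.087 -0.001]
 [ 0.678 -0.012  0.223]
 [ 0.675 -0.011  0.223]
 [ 0.672 -0.01   0.222]
 [ 0.758  0.096 -0.002]
 [ 0.676 -0.011  0.229]
 [ 0.674 -0.01   0.228]
 [ 0.671 -0.01   0.229]]
3.5 lane [ 22.2 178.6  66.7] F [ 0.8 -0.6 -0.2] w 0.7003975763334208 0.0
```

View pics/w2.png

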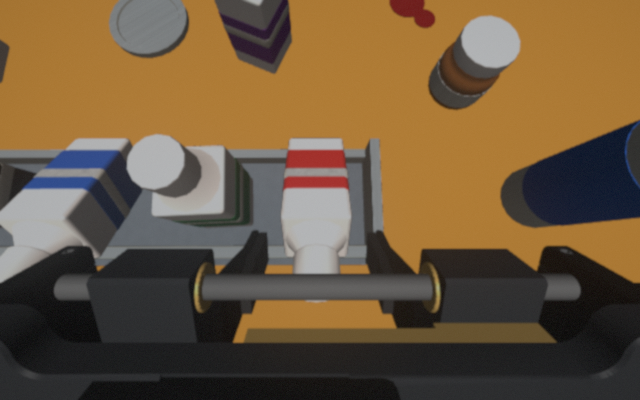

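```bash
python3 -c "
from plan import *
s=r.sense();t=np.array(s['tcp_pos']);R=np.array(s['ee_rot'])
for n in ('wrist','side','scene'):
    K,T,p,d=get(n); Q=(cloud(K,T,d)-t)@R*1000; V=p.max(-1)
    if n=='wrist':
        for v,u in ((285,320),(240,262),(236,266),(245,372),(262,258),(330,320),(300,150),(370,320)): print(v,u,Q[v,u].round(1),p[v,u])
    m=(d>0)&(V<90)&(abs(Q[...,0])<60)&(abs(Q[...,1])<110)&(Q[...,2]>-200)&(Q[...,2]<10)
    for a,b in ((-100,-60),(-60,-25),(-25,25),(25,60),(60,100)):
        q=Q[m&(Q[...,1]>a)&(Q[...,1]<b)]
        if len(q)>10: print(n,a,b,len(q),'z pct',np.percentile(q[:,2],[50,90,97,99]).round(0))
"
```

```text
285 320 [  29.8    0.6 -125.7] [98 96 94]
240 262 [  8.1 -31.8 -50.2] [40 37 39]
236 266 [  6.5 -31.  -41.6] [54 55 57]
245 372 [  8.1  30.2 -56.4] [44 39 35]
262 258 [  2.8 -31.4 -65.6] [35 34 33]
330 320 [  23.     0.5 -136.7] [106  86  50]
300 150 [  30.2  -46.7 -133.3] [47 48 50]
370 320 [  24.6    0.3 -150.7] [34 33 30]
wrist -100 -60 13755 z pct [-132.  -52.   -8.    2.]
wrist -60 -25 21244 z pct [-133.  -97.  -43.   -3.]
wrist -25 25 14468 z pct [-150. -127. -124. -122.]
wrist 25 60 18839 z pct [-134. -111.  -64.  -49.]
wrist 60 100 11822 z pct [-137. -120. -114. -112.]
side -100 -60 213 z pct [-143. -115.    7.    9.]
side -60 -25 451 z pct [-126.  -54.  -42.    4.]
side -25 25 612 z pct [-168. -147. -142. -126.]
side 25 60 299 z pct [-128.  -54.  -45.  -44.]
side 60 100 616 z pct [-145. -117. -113. -112.]
scene -100 -60 719 z pct [-149. -111.   -1.    6.]
scene -60 -25 517 z pct [-161. -132. -129.    5.]
scene -25 25 36 z pct [-9.  8. 10. 10.]
scene 25 60 69 z pct [-130. -118. -116. -114.]
scene 60 100 93 z pct [-148. -122. -113. -110.]
```

```bash
sed -i 's|    return O+L@np.array(\[lx,ly,z\])/1000,R|    return O+L@np.array([lx,ly,z])/1000+R[:,2]*.0415,R|; s|lane.,lane(s\[.tcp_pos.\])|tip lane",lane(np.array(s["tcp_pos"])-.0415*np.array(s["ee_rot"])[:,2])|' plan.py; sed -i "s|'tip lane\"|'tip lane'|" plan.py; python3 -c "
from plan import *
show();steps(tp(22.7,177.5,66.8,-28),5)"
```

```text
3.65 tip lane [ 41.4 178.4 103. ] F [-0.6  1.1  0.5] w 0.7022606887800619 0.0
-0.01 -0.01 0.33 0.01 -0.0 -0.0
-0.0 -0.01 0.33 0.01 -0.0 -0.0
-0.0 -0.01 0.33 0.01 -0.0 -0.0
-0.0 -0.01 0.33 0.01 -0.0 -0.0
-0.0 -0.01 0.33 0.01 -0.0 -0.0
```

Request:
{"fn": "jog_arm", "kwargs": {"plan": "0 -0.01 0.35 0 0 0 -0.4; 0 -0.01 0.4 0 0 0 -0.4; 0 -0.01 0.4 0 0 0 -0.4; 0 -0.01 0.3 0 0 0 -0.4; 0 0 0.19 0 0 0 -0.4; 0 0 0 0 0 0 -0.4; 0 0 0 0 0 0 -0.4; 0 0 0 0 0 0 -0.2; 0 0 0 0 0 0 0; 0 0 0 0 0 0 0"}}

```text
time_s: 4.65
tcp_pos: [0.6041, 0.1938, 0.0302]
ee_rot: [[-0.88, -0.071, -0.47], [-0.065, 0.997, -0.029], [0.471, 0.005, -0.882]]
wrist_force: [-0.6, -0.4, -0.1]
gripper_width: 0.535
gripper_force: 0.1
```

```bash
python3 -c "
from plan import *
show()
p,d=r.capture('side');cv2.imwrite('pics/s2.png',cv2.resize(p[150:310,190:350,::-1],(600,600)))"
```

```text
4.65 tip lane [ 22.  177.6  66.8] F [-0.6 -0.4 -0.1] w 0.5347311346347523 0.11102799777290784
```

View pics/s2.png

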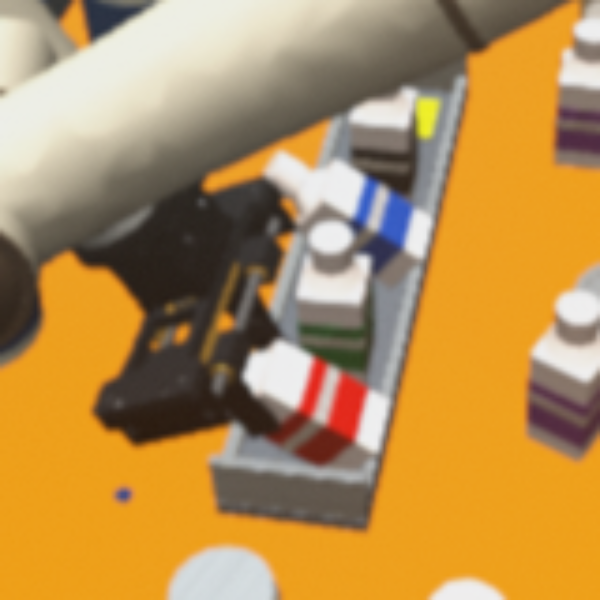

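```bash
python3 -c "
from plan import *
b=steps(tp(22,178,108,-28.1),5);print();c=steps(tp(4.6,178,112,26.9),9,b);print();d=steps(tp(4.6,178,84,26.9),5,c)"
```

```text
0.16 0.0 -0.29 0.01 0.0 -0.0
0.16 0.0 -0.29 0.01 0.0 -0.0
0.16 0.0 -0.29 0.01 0.0 -0.0
0.16 0.0 -0.29 0.01 0.0 -0.0
0.16 0.0 -0.29 0.01 0.0 -0.0

-0.07 0.0 -0.06 0.0 -0.76 -0.0
-0.08 0.0 -0.05 0.0 -0.76 -0.0
-0.09 0.0 -0.04 0.0 -0.76 -0.0
-0.09 0.0 -0.03 0.0 -0.76 -0.0
-0.09 0.0 -0.02 0.0 -0.76 -0.0
-0.09 0.0 -0.01 0.0 -0.76 -0.0
-0.09 0.0 -0.0 0.0 -0.76 -0.0
-0.09 0.0 0.01 0.0 -0.76 -0.0
-0.09 0.0 0.02 0.0 -0.76 -0.0

0.1 0.0 0.2 0.0 0.0 0.0
0.1 0.0 0.2 0.0 0.0 0.0
0.1 0.0 0.2 0.0 0.0 0.0
0.1 0.0 0.2 0.0 0.0 0.0
0.1 0.0 0.2 0.0 0.0 0.0
```

Request:
{"fn": "jog_arm", "kwargs": {"plan": "0 0 0 0 0 0 1; 0 0 0 0 0 0 1; 0 0 0 0 0 0 1; 0.08 0 -0.14 0 0 0 1; 0.16 0 -0.29 0 0 0 1; 0.16 0 -0.29 0 0 0 1; 0.16 0 -0.29 0 0 0 1; 0.16 0 -0.29 0 0 0 1; 0.08 0 -0.14 0 0 0 1; 0 0 0 0 0 0 1"}}

```text
time_s: 5.7
tcp_pos: [0.6037, 0.1936, 0.0722]
ee_rot: [[-0.88, -0.071, -0.469], [-0.065, 0.997, -0.028], [0.47, 0.006, -0.883]]
wrist_force: [-0.1, 0.3, -2.9]
gripper_width: 0.53
gripper_force: 30.0
```

Request:
{"fn": "jog_arm", "kwargs": {"plan": "-0.07 0 -0.06 0 -0.76 0 1; -0.08 0 -0.05 0 -0.76 0 1; -0.09 0 -0.04 0 -0.76 0 1; -0.09 0 -0.03 0 -0.76 0 1; -0.09 0 -0.02 0 -0.76 0 1; -0.09 0 -0.01 0 -0.76 0 1; -0.09 0 0 0 -0.76 0 1; -0.09 0 0.01 0 -0.76 0 1; -0.09 0 0.02 0 -0.76 0 1; 0 0 0 0 0 0 1"}}

```text
time_s: 6.7
tcp_pos: [0.6363, 0.1771, 0.0823]
ee_rot: [[-0.922, -0.052, 0.384], [-0.058, 0.998, -0.004], [-0.383, -0.027, -0.923]]
wrist_force: [-0.6, -1.3, -3.4]
gripper_width: 0.52
gripper_force: 30.0
```

```bash
python3 -c "
from plan import *
show()
p,d=r.capture('side');cv2.imwrite('pics/s3.png',cv2.resize(p[150:310,190:350,::-1],(480,480)))
c=r.get_calibration('side');P=(cloud(np.array(c['mtx']),np.array(c['extrinsics']),d)-O)@L*1000
hs=cv2.cvtColor(p,cv2.COLOR_RGB2HSV);H,S=hs[...,0].astype(int),hs[...,1]
m=((H<8)|(H>172))&(S>110)&(abs(P[...,0])<60)&(abs(P[...,1]-180)<60)
for c,a,q,pts in blobs(m,P,15): print(c,a,pts.mean(0).round(1),np.percentile(pts,[5,95],axis=0).round(1).tolist())
s=r.sense();print((L.T@s['ee_rot']).round(3));steps(tp(4.6,178,84,26.9),5)"
```

```text
6.7 tip lane [ 17.6 160.2 120.6] F [-0.6 -1.3 -3.4] w 0.5200966453044183 29.989039537031204
[268.02020202 253.96969697] 99 [  5.8 180.6  80.3] [[-14.4, 178.3, 70.0], [25.6, 182.6, 90.5]]
[[-0.924  0.024  0.383]
 [ 0.013  0.999 -0.031]
 [-0.383 -0.024 -0.923]]
0.19 0.15 0.22 -0.05 -0.11 -0.02
0.2 0.15 0.22 -0.05 -0.11 -0.02
0.2 0.15 0.22 -0.05 -0.11 -0.02
0.2 0.15 0.22 -0.05 -0.11 -0.02
0.21 0.15 0.22 -0.05 -0.11 -0.02
```

View pics/s3.png

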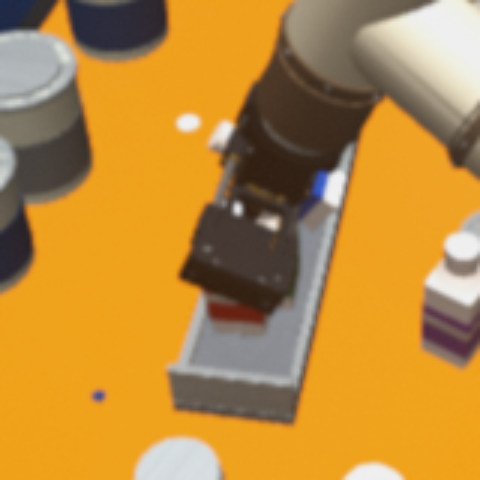

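```bash
python3 -c "
from plan import *
s=r.sense();print(np.round(s['joints'],1),np.round(s['joint_velocities'],1));steps(tp(4.6,178,115,26.9),8)"
```

```text
[  33.1   20.4  -34.5   38.2  -20.1 -154.3] [ 0.4  1.   4.  -4.  -0.1  1.3]
0.06 0.09 -0.0 -0.03 -0.07 -0.01
0.06 0.09 -0.0 -0.03 -0.07 -0.01
0.06 0.09 -0.0 -0.03 -0.07 -0.01
0.06 0.09 -0.0 -0.03 -0.07 -0.01
0.06 0.09 -0.0 -0.03 -0.07 -0.01
0.06 0.09 -0.0 -0.03 -0.07 -0.01
0.06 0.09 -0.0 -0.03 -0.07 -0.01
0.06 0.09 -0.0 -0.03 -0.07 -0.01
```

Request:
{"fn": "jog_arm", "kwargs": {"plan": "0.06 0.09 0 -0.03 -0.07 -0.01 1; 0.06 0.09 0 -0.03 -0.07 -0.01 1; 0.06 0.09 0 -0.03 -0.07 -0.01 1; 0.06 0.09 0 -0.03 -0.07 -0.01 1; 0.06 0.09 0 -0.03 -0.07 -0.01 1; 0.06 0.09 0 -0.03 -0.07 -0.01 1; 0.06 0.09 0 -0.03 -0.07 -0.01 1; 0.06 0.09 0 -0.03 -0.07 -0.01 1; 0 0 0 0 0 0 1; 0 0 0 0 0 0 1"}}

```text
time_s: 7.75
tcp_pos: [0.6298, 0.1974, 0.0877]
ee_rot: [[-0.895, -0.077, 0.44], [-0.068, 0.997, 0.038], [-0.441, 0.004, -0.897]]
wrist_force: [-0.4, -0.3, -3.5]
gripper_width: 0.525
gripper_force: 30.0
```

```bash
python3 -c "
from plan import *
show();s=r.sense();print(np.round(s['joints'],1));print((L.T@s['ee_rot']).round(3));steps(tp(4.6,178,84,26.9),7)"
```

```text
7.75 tip lane [ 10.1 179.4 125. ] F [-0.4 -0.3 -3.5] w 0.5249926648330238 29.989122402621433
[  28.4   18.2  -42.9   65.9  -11.1 -177.3]
[[-0.897 -0.003  0.441]
 [-0.001  1.     0.005]
 [-0.441  0.004 -0.897]]
0.13 -0.01 0.2 0.01 -0.01 0.0
0.13 -0.01 0.2 0.01 -0.01 0.0
0.13 -0.01 0.2 0.01 -0.01 0.0
0.13 -0.01 0.2 0.01 -0.01 0.0
0.13 -0.01 0.2 0.01 -0.01 0.0
0.13 -0.01 0.2 0.01 -0.01 0.0
0.13 -0.01 0.19 0.01 -0.01 0.0
```

```bash
python3 -c "
from plan import *
b=steps(tp(13,178,118,4),10);print();c=steps(tp(22,178,100,-28.1),9,b)"
```

```text
0.06 -0.01 0.02 0.0 0.28 0.0
0.06 -0.01 0.02 0.0 0.28 0.0
0.06 -0.01 0.02 0.0 0.28 0.0
0.06 -0.01 0.03 0.0 0.28 0.0
0.06 -0.01 0.03 0.0 0.28 0.0
0.06 -0.01 0.03 0.0 0.28 0.0
0.06 -0.01 0.03 0.0 0.28 0.0
0.06 -0.01 0.03 0.0 0.28 0.0
0.06 -0.01 0.04 0.0 0.28 0.0
0.05 -0.01 0.04 0.0 0.28 0.0

0.06 -0.0 0.05 -0.0 0.45 0.0
0.06 -0.0 0.06 -0.0 0.45 0.0
0.06 -0.0 0.06 -0.0 0.45 0.0
0.05 -0.0 0.07 -0.0 0.45 0.0
0.05 -0.0 0.07 -0.0 0.45 0.0
0.04 -0.0 0.07 -0.0 0.45 0.0
0.04 -0.0 0.07 -0.0 0.45 0.0
0.03 -0.0 0.08 -0.0 0.45 0.0
0.03 -0.0 0.08 -0.0 0.45 0.0
```

Request:
{"fn": "jog_arm", "kwargs": {"plan": "0.06 -0.01 0.02 0 0.28 0 1; 0.06 -0.01 0.02 0 0.28 0 1; 0.06 -0.01 0.02 0 0.28 0 1; 0.06 -0.01 0.03 0 0.28 0 1; 0.06 -0.01 0.03 0 0.28 0 1; 0.06 -0.01 0.03 0 0.28 0 1; 0.06 -0.01 0.03 0 0.28 0 1; 0.06 -0.01 0.03 0 0.28 0 1; 0.06 -0.01 0.04 0 0.28 0 1; 0.05 -0.01 0.04 0 0.28 0 1"}}

```text
time_s: 8.75
tcp_pos: [0.625, 0.1902, 0.0803]
ee_rot: [[-0.992, -0.072, 0.101], [-0.072, 0.997, 0.005], [-0.101, -0.002, -0.995]]
wrist_force: [-0.2, 0.5, -2.8]
gripper_width: 0.522
gripper_force: 30.0
```

```bash
python3 -c "
from plan import *
show();s=r.sense();print(np.round(s['joints'],1));c=steps(tp(22,177.6,78,-28.1),10)"
```

```text
8.75 tip lane [ 18.9 172.9 121.6] F [-0.2  0.5 -2.8] w 0.5215186797070026 29.98995176749304
[  32.6   26.6   -9.8    3.8  -48.7 -120.9]
0.1 0.02 0.15 -0.0 0.42 -0.0
0.09 0.02 0.15 -0.0 0.42 -0.0
0.08 0.02 0.16 -0.0 0.42 -0.0
0.07 0.02 0.16 -0.0 0.42 -0.0
0.06 0.02 0.17 -0.0 0.42 -0.0
0.05 0.02 0.17 -0.0 0.42 -0.0
0.04 0.02 0.17 -0.0 0.42 -0.0
0.03 0.02 0.17 -0.0 0.42 -0.0
0.02 0.02 0.18 -0.0 0.42 -0.0
0.01 0.02 0.18 -0.0 0.42 -0.0
```

Request:
{"fn": "jog_arm", "kwargs": {"plan": "0.1 0.02 0.15 0 0.42 0 1; 0.09 0.02 0.15 0 0.42 0 1; 0.08 0.02 0.16 0 0.42 0 1; 0.07 0.02 0.16 0 0.42 0 1; 0.06 0.02 0.17 0 0.42 0 1; 0.05 0.02 0.17 0 0.42 0 1; 0.04 0.02 0.17 0 0.42 0 1; 0.03 0.02 0.17 0 0.42 0 1; 0.02 0.02 0.18 0 0.42 0 1; 0.01 0.02 0.18 0 0.42 0 1"}}

```text
time_s: 9.75
tcp_pos: [0.605, 0.194, 0.0407]
ee_rot: [[-0.883, -0.072, -0.464], [-0.063, 0.997, -0.035], [0.466, -0.001, -0.885]]
wrist_force: [-0.3, 0.5, -2.6]
gripper_width: 0.528
gripper_force: 30.0
```

```bash
python3 -c "
from plan import *
show();s=r.sense();print(np.round(s['joints'],1));c=steps(tp(22,177.8,67,-28.1),5);print((L.T@s['ee_rot']).round(3))"
```

```text
9.75 tip lane [ 22.7 178.   77.4] F [-0.3  0.5 -2.6] w 0.527659417259804 29.989005230600014
[  26.5   46.2   21.   -10.1  -90.8 -110.2]
-0.03 -0.0 0.08 -0.0 0.01 -0.0
-0.03 -0.0 0.08 -0.0 0.01 -0.0
-0.03 -0.0 0.08 -0.0 0.01 -0.0
-0.03 -0.0 0.08 -0.0 0.01 -0.0
-0.03 -0.0 0.08 -0.0 0.01 -0.0
[[-0.885  0.002 -0.466]
 [ 0.003  1.    -0.   ]
 [ 0.466 -0.001 -0.885]]
```

Request:
{"fn": "jog_arm", "kwargs": {"plan": "-0.03 0 0.08 0 0.01 0 1; -0.03 0 0.08 0 0.01 0 1; -0.03 0 0.08 0 0.01 0 1; -0.03 0 0.08 0 0.01 0 1; -0.03 0 0.07 0 0 0 1; 0 0 0 0 0 0 1; 0 0 0 0 0 0 1; 0 0 0 0 0 0 1; 0 0 0 0 0 0 1; 0 0 0 0 0 0 1"}}

```text
time_s: 10.75
tcp_pos: [0.6036, 0.1928, 0.0311]
ee_rot: [[-0.881, -0.072, -0.467], [-0.062, 0.997, -0.037], [0.469, -0.004, -0.883]]
wrist_force: [1.7, -0.3, -2.3]
gripper_width: 0.525
gripper_force: 30.0
```

```bash
python3 -c "
from plan import *
show();s=r.sense();print((L.T@s['ee_rot']).round(3))
g=np.array([27.5,76.5]);a=np.radians(45)
t=g-11*np.array([np.sin(a),np.cos(a)]);c=steps(tp(t[0],177.6,t[1],-45),5)"
```

```text
10.75 tip lane [ 21.4 177.   67.7] F [ 1.7 -0.3 -2.3] w 0.524632054383918 29.98663273290731
[[-0.883  0.003 -0.469]
 [ 0.004  1.    -0.002]
 [ 0.469 -0.004 -0.883]]
0.11 0.0 -0.02 -0.0 0.43 -0.01
0.11 0.0 -0.01 -0.0 0.43 -0.01
0.11 0.0 -0.0 -0.0 0.43 -0.01
0.11 0.01 0.01 -0.0 0.43 -0.01
0.11 0.01 0.01 -0.0 0.43 -0.01
```

Request:
{"fn": "jog_arm", "kwargs": {"plan": "0 0 0.03 0 0 0 1; 0 0 0 0 0 0 0.5; 0 0 0 0 0 0 0; 0 0 0 0 0 0 -0.2; 0 0 0 0 0 0 -0.4; 0.11 0 -0.02 0 0.43 0 -0.4; 0.11 0 -0.01 0 0.43 0 -0.4; 0.11 0 0 0 0.43 0 -0.4; 0.11 0 0.01 0 0.43 0 -0.4; 0.11 0 0.01 0 0.43 0 -0.4"}}

```text
time_s: 11.75
tcp_pos: [0.5912, 0.1917, 0.0382]
ee_rot: [[-0.7, -0.072, -0.711], [-0.048, 0.997, -0.054], [0.713, -0.004, -0.702]]
wrist_force: [0.1, -0.1, -0.5]
gripper_width: 0.695
gripper_force: 0.0
```

```bash
python3 look.py w3 | grep -E "tip|red|blue|cap"; python3 -c "
from plan import *
s=r.sense();print(np.round(s['joints'],1));print((L.T@s['ee_rot']).round(3))"
```

```text
11.75 tip lane [ 19.1 176.8  67.4] F [ 0.1 -0.1 -0.5] w 0.6953622670194295 0.0
red [317. 183.] 844 mean [-25.1 176.4  67.8] [-33.8 155.1  61.5] [-17.2 197.7  73.5]
red [316. 201.] 675 mean [ -3.5 176.3  82.9] [ -8.3 154.6  79. ] [  0.9 198.   86.3]
blue [ 59. 185.] 765 mean [-24.9   0.1  67.6] [-33.  -21.7  61.4] [-17.5  19.1  72.9]
blue [ 31. 203.] 511 mean [-2.9  5.  83.5] [ -7.5 -16.   79.3] [ 1.9 19.5 86.1]
cap [126. 150.] 3512 mean [  1.8  97.3 140.9] [-12.6  83.3 137.6] [ 14.1 110.2 142.2]
cap [ 79. 259.] 641 mean [ 48.3  96.6 142.4] [ 43.9  90.8 137.3] [ 53.3  98.7 145.9]
cap [185. 253.] 251 mean [ 47.3 133.1 144.5] [ 45.8 117.1 139. ] [ 53.2 141.9 146. ]
cap [226. 299.] 76 mean [ 62.  148.7 145.3] [ 61.3 143.7 144.1] [ 62.3 153.9 146. ]
cap [336. 299.] 379 mean [ 62.1 182.6 145.1] [ 61.5 155.5 143.7] [ 62.4 209.9 146. ]
cap [ 63. 316.] 766 mean [ 66.4  97.9 141.6] [ 61.7  96.6 137.4] [ 71.8 102.9 145.8]
cap [160. 334.] 1310 mean [ 71.6 130.6 143.8] [ 65.9 114.3 137.7] [ 73.7 141.6 145.9]
cap [430. 318.] 76 mean [ 67.  211.7 140.8] [ 64.8 211.2 137.1] [ 69.1 212.1 145.3]
tipcap [225. 332.] 310 mean [ 69.5 141.2 114.9] [ 66.2 140.8 101.8] [ 73.  141.6 124.7]
tipcap [317. 326.] 339 mean [ 66.9 176.4 106.6] [ 66.1 162.8 104.6] [ 67.6 190.  108.8]
tipcap [ 96. 336.] 82 mean [ 71.3  97.4 123. ] [ 68.1  96.5 119.8] [ 73.1  98.4 124.8]
[  24.3   56.7   35.4  -15.3 -111.8 -110.5]
[[-0.698  0.003 -0.716]
 [ 0.006  1.    -0.001]
 [ 0.716 -0.005 -0.698]]
```

```bash
python3 -c "
from plan import *
b=steps(tp(19,177,112,-45.7),6);print();m=steps(tp(12,177.5,115,-18),8,b);print();c=steps(tp(2.4,177.7,112,9.3),10,m)"
```

```text
0.22 0.0 -0.22 -0.0 -0.0 -0.01
0.22 0.0 -0.22 -0.0 -0.0 -0.01
0.22 0.0 -0.22 -0.0 -0.0 -0.01
0.22 0.0 -0.22 -0.0 -0.0 -0.01
0.22 0.0 -0.22 -0.0 -0.0 -0.01
0.22 0.0 -0.22 -0.0 -0.0 -0.01

-0.06 0.0 -0.01 0.0 -0.43 -0.0
-0.06 0.0 -0.01 0.0 -0.43 -0.0
-0.06 0.0 -0.0 0.0 -0.43 -0.0
-0.06 0.0 0.0 0.0 -0.43 -0.0
-0.06 0.0 0.01 0.0 -0.43 -0.0
-0.06 0.0 0.01 0.0 -0.43 -0.0
-0.06 0.0 0.01 0.0 -0.43 -0.0
-0.06 0.0 0.02 0.0 -0.43 -0.0

-0.04 0.0 0.0 0.0 -0.34 0.0
-0.04 0.0 0.01 0.0 -0.34 0.0
-0.04 0.0 0.01 0.0 -0.34 0.0
-0.04 0.0 0.01 0.0 -0.34 0.0
-0.04 0.0 0.01 0.0 -0.34 0.0
-0.04 0.0 0.01 0.0 -0.34 0.0
-0.04 0.0 0.02 0.0 -0.34 0.0
-0.04 0.0 0.02 0.0 -0.34 0.0
-0.04 0.0 0.02 0.0 -0.34 0.0
-0.04 0.0 0.02 0.0 -0.34 0.0
```

Request:
{"fn": "jog_arm", "kwargs": {"plan": "0 0 0 0 0 0 0; 0 0 0 0 0 0 1; 0 0 0 0 0 0 1; 0 0 0 0 0 0 1; 0.1 0 -0.1 0 0 0 1; 0.21 0 -0.21 0 0 0 1; 0.3 0 -0.3 0 0 0 1; 0.3 0 -0.3 0 0 0 1; 0.25 0 -0.25 0 0 0 1; 0.1 0 -0.1 0 0 0 1"}}

```text
time_s: 12.8
tcp_pos: [0.5927, 0.1922, 0.0846]
ee_rot: [[-0.705, -0.072, -0.706], [-0.049, 0.997, -0.053], [0.708, -0.003, -0.707]]
wrist_force: [0.1, 0.3, -2.6]
gripper_width: 0.524
gripper_force: 30.0
```

Request:
{"fn": "jog_arm", "kwargs": {"plan": "-0.06 0 -0.01 0 -0.3 0 1; -0.06 0 -0.01 0 -0.4 0 1; -0.06 0 0 0 -0.4 0 1; -0.06 0 0 0 -0.4 0 1; -0.06 0 0 0 -0.4 0 1; -0.06 0 0.01 0 -0.4 0 1; -0.06 0 0.01 0 -0.4 0 1; -0.06 0 0.01 0 -0.4 0 1; -0.05 0 0.01 0 -0.3 0 1; -0.04 0 0.01 0 -0.3 0 1"}}

```text
time_s: 13.8
tcp_pos: [0.6031, 0.1927, 0.0749]
ee_rot: [[-0.961, -0.072, -0.268], [-0.068, 0.997, -0.023], [0.268, -0.004, -0.963]]
wrist_force: [0.7, -0.0, -3.5]
gripper_width: 0.529
gripper_force: 30.0
```

```bash
python3 -c "
from plan import *
show();s=r.sense();print(np.round(s['joints'],1));c=steps(tp(2.4,177.7,105,9.3),9)"
```

```text
13.8 tip lane [ 12.6 177.  114.8] F [ 0.7 -0.  -3.5] w 0.5290361769743557 29.992411499843
[  28.8   36.7   10.    -6.4  -77.7 -112.5]
-0.05 0.0 0.04 -0.0 -0.35 -0.0
-0.04 0.0 0.04 -0.0 -0.35 -0.0
-0.04 0.0 0.04 -0.0 -0.35 -0.0
-0.04 0.0 0.04 -0.0 -0.35 -0.0
-0.04 0.0 0.05 -0.0 -0.35 -0.0
-0.04 0.0 0.05 -0.0 -0.35 -0.0
-0.03 0.0 0.05 -0.0 -0.35 -0.0
-0.03 0.0 0.05 -0.0 -0.35 -0.0
-0.03 0.0 0.05 -0.0 -0.35 -0.0
```

Request:
{"fn": "jog_arm", "kwargs": {"plan": "-0.05 0 0.04 0 -0.35 0 1; -0.04 0 0.04 0 -0.35 0 1; -0.04 0 0.04 0 -0.35 0 1; -0.04 0 0.04 0 -0.35 0 1; -0.04 0 0.05 0 -0.35 0 1; -0.04 0 0.05 0 -0.35 0 1; -0.03 0 0.05 0 -0.35 0 1; -0.03 0 0.05 0 -0.35 0 1; -0.03 0 0.05 0 -0.35 0 1; 0 0 0 0 0 0 1"}}

```text
time_s: 14.8
tcp_pos: [0.6082, 0.1919, 0.0627]
ee_rot: [[-0.984, -0.072, 0.162], [-0.072, 0.997, 0.005], [-0.162, -0.006, -0.987]]
wrist_force: [-0.2, -0.0, -2.9]
gripper_width: 0.527
gripper_force: 30.0
```

```bash
python3 -c "
from plan import *
show();s=r.sense();print(np.round(s['joints'],1),(L.T@s['ee_rot']).round(3).tolist());c=steps(tp(2.4,177.7,82,9.3),7)
p,d=r.capture('side');cv2.imwrite('pics/s4.png',cv2.resize(p[150:310,190:350,::-1],(480,480)))
c=r.get_calibration('side');P=(cloud(np.array(c['mtx']),np.array(c['extrinsics']),d)-O)@L*1000
hs=cv2.cvtColor(p,cv2.COLOR_RGB2HSV);H,S=hs[...,0].astype(int),hs[...,1]
m=((H<8)|(H>172))&(S>110)&(abs(P[...,0])<60)&(abs(P[...,1]-180)<60)
for c,a,q,pts in blobs(m,P,15): print(c,a,pts.mean(0).round(1),np.percentile(pts,[5,95],axis=0).round(1).tolist(),np.polyfit(pts[:,0],pts[:,2],1))"
```

```text
14.8 tip lane [ -0.2 176.  103.7] F [-0.2 -0.  -2.9] w 0.5268265012954908 29.993038033135235
[  34.7   24.8  -17.8    7.9  -39.8 -126.3] [[-0.987, 0.002, 0.162], [0.001, 1.0, -0.007], [-0.162, -0.006, -0.987]]
0.01 0.01 0.12 -0.01 0.0 -0.0
0.01 0.01 0.12 -0.01 0.0 -0.0
0.01 0.01 0.12 -0.01 0.0 -0.0
0.01 0.01 0.12 -0.01 0.0 -0.0
0.01 0.01 0.12 -0.01 0.0 -0.0
0.01 0.01 0.12 -0.01 0.0 -0.0
0.01 0.01 0.12 -0.01 0.0 -0.0
[272.76 263.72] 100 [ -8.7 196.3  64. ] [[-28.2, 193.2, 53.8], [12.5, 198.7, 74.3]] [2.22360708e-02 6.42271200e+01]
```

Request:
{"fn": "jog_arm", "kwargs": {"plan": "-0.05 0.02 0.11 0 0 0 1; -0.05 0.02 0.12 0 0 0 1; 0 0.02 0.12 0 0 0 1; 0 0.01 0.12 0 0 0 1; 0 0 0.12 0 0 0 1; 0.02 0 0.12 0 0 0 1; 0.02 0 0.12 0 0 0 1; 0.02 0 0.07 0 0 0 1; 0 0 0 0 0 0 1; 0 0 0 0 0 0 1"}}

```text
time_s: 15.85
tcp_pos: [0.616, 0.1955, 0.0416]
ee_rot: [[-0.983, -0.072, 0.167], [-0.071, 0.997, 0.008], [-0.167, -0.004, -0.986]]
wrist_force: [0.3, -0.4, -2.2]
gripper_width: 0.525
gripper_force: 30.0
```

```bash
python3 -c "
from plan import *
show();s=r.sense();print((L.T@s['ee_rot']).round(3).tolist());c=steps(tp(2.4,177.3,79.5,9.3),4)"
```

```text
15.85 tip lane [  7.6 178.9  82.5] F [ 0.3 -0.4 -2.2] w 0.5245745794835702 29.99291881453246
[[-0.986, 0.003, 0.167], [0.002, 1.0, -0.004], [-0.167, -0.004, -0.986]]
0.06 -0.01 0.02 -0.01 0.01 -0.0
0.06 -0.01 0.02 -0.01 0.01 -0.0
0.06 -0.01 0.02 -0.01 0.01 -0.0
0.06 -0.01 0.02 -0.01 0.01 -0.0
```

Request:
{"fn": "jog_arm", "kwargs": {"plan": "0.05 -0.01 0 0 0 0 1; 0.07 -0.01 0.01 0 0 0 1; 0.07 -0.01 0.02 0 0 0 1; 0.03 0 0.02 0 0 0 1; 0 0 0.02 0 0 0 1; 0 0 0 0 0 0 1; 0 0 0 0 0 0 1; 0 0 0 0 0 0 1; 0 0 0 0 0 0 1; 0 0 0 0 0 0 1"}}

```text
time_s: 16.85
tcp_pos: [0.6128, 0.1951, 0.0411]
ee_rot: [[-0.983, -0.072, 0.171], [-0.072, 0.997, 0.01], [-0.171, -0.002, -0.985]]
wrist_force: [1.1, -1.6, 5.0]
gripper_width: 0.522
gripper_force: 30.0
```

```bash
python3 -c "
from plan import *
show();s=r.sense();print((L.T@s['ee_rot']).round(3).tolist());c=steps(tp(2.4,177.3,79.5,9.3),4)"
```

```text
16.85 tip lane [  4.2 178.6  82. ] F [ 1.1 -1.6  5. ] w 0.5218991138573231 29.990183981135488
[[-0.985, 0.002, 0.171], [0.001, 1.0, -0.003], [-0.171, -0.002, -0.985]]
0.03 -0.01 0.02 -0.0 0.02 -0.0
0.03 -0.01 0.02 -0.0 0.02 -0.0
0.03 -0.01 0.02 -0.0 0.02 -0.0
0.03 -0.01 0.02 -0.0 0.02 -0.0
```

Request:
{"fn": "jog_arm", "kwargs": {"plan": "0.03 0 -0.02 0 0 0 1; 0.02 0 0 0 0 0 0.6; 0 0 0 0 0 0 0.1; 0 0 0 0 0 0 -0.1; 0 0 0 0 0 0 -0.3; 0 0 0 0 0 0 -0.4; 0 0 -0.3 0 0 0 -0.4; 0 0 -0.8 0 0 0 -0.4; 0 0 -1 0 0 0 -0.4; 0 0 -1 0 0 0 -0.4"}}

```text
time_s: 17.85
tcp_pos: [0.5959, 0.1933, 0.1161]
ee_rot: [[-0.984, -0.072, 0.165], [-0.071, 0.997, 0.007], [-0.165, -0.004, -0.986]]
wrist_force: [0.0, -0.5, 0.2]
gripper_width: 0.697
gripper_force: 0.0
```

```bash
python3 look.py w4; python3 -c "
from plan import *
steps(tp(75,-1.5,170,-45.5),16)"
```

```text
17.85 tip lane [-12.5 178.2 157.1] F [ 0.  -0.5  0.2] w 0.6969896308396613 0.0
R lane
 [[-0.986  0.003  0.165]
 [ 0.002  1.    -0.005]
 [-0.165 -0.004 -0.986]]
red [318. 165.] 326 mean [-22.6 178.6  45. ] [-22.3 158.   32.9] [-21.1 198.6  52.5]
red [318. 177.] 209 mean [-22.3 178.6  71.4] [-22.3 157.2  66. ] [-21.2 199.3  76.1]
blue [109. 171.] 1363 mean [-26.   -1.4  68.3] [-34.6 -24.3  60.6] [-16.8  19.1  73.8]
blue [106. 203.] 665 mean [-4.6 -0.2 85.4] [ -7.6 -25.5  79.5] [ 1.1 19.6 86.5]
cap [197. 239.] 894 mean [ -6.7  97.8 141.1] [-14.7  83.5 137.4] [  3.8 110.1 142.7]
cap [317. 246.] 1293 mean [ -0.8 178.  141.3] [-13.  165.  137.7] [ 13.5 191.2 142.7]
rail [166. 231.] 229 mean [41.9 26.6 58.5] [31.5 17.7 54.6] [47.6 38.8 63.1]
rail [359. 231.] 295 mean [ 42.6 219.6  57.7] [ 31.9 206.4  54.4] [ 55.2 229.3  60.4]
rail [273. 231.] 285 mean [ 42.8 133.1  57.9] [ 40.  109.7  54.4] [ 47.6 149.5  60.4]
rail [ 56. 232.] 362 mean [ 43.6 -84.8  58.3] [  40.4 -107.4   54.7] [ 47.9 -64.9  60.4]
kerb [193. 140.] 2951 mean [-42.9  59.8  31.5] [ -46.6 -117.5   29.5] [-38.6 218.9  33.2]
-0.13 -0.45 -0.03 -0.0 0.43 -0.0
-0.13 -0.45 -0.03 -0.0 0.43 -0.0
-0.12 -0.45 -0.04 -0.0 0.43 -0.0
-0.12 -0.45 -0.05 -0.0 0.43 -0.0
-0.12 -0.45 -0.06 -0.0 0.43 -0.0
-0.11 -0.45 -0.06 -0.0 0.43 -0.0
-0.11 -0.45 -0.07 -0.0 0.43 -0.0
-0.11 -0.45 -0.08 -0.0 0.43 -0.0
-0.1 -0.45 -0.08 -0.0 0.43 -0.0
-0.1 -0.45 -0.09 -0.0 0.43 -0.0
-0.09 -0.45 -0.09 -0.0 0.43 -0.0
-0.08 -0.45 -0.1 -0.0 0.43 -0.0
-0.08 -0.45 -0.1 -0.0 0.43 -0.0
-0.07 -0.45 -0.11 -0.0 0.43 -0.0
-0.07 -0.45 -0.11 -0.0 0.43 -0.0
-0.06 -0.45 -0.12 -0.0 0.43 -0.0
```

View pics/w4.png

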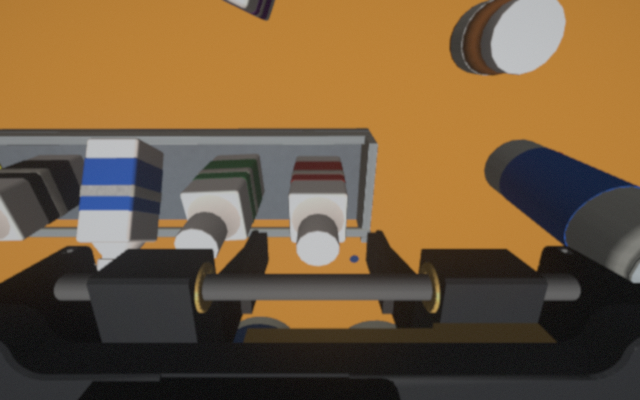

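Request:
{"fn": "jog_arm", "kwargs": {"plan": "-0.1 0 -0.5 0 0.2 0 -0.4; -0.13 -0.3 -0.3 0 0.43 0 -0.4; -0.12 -0.5 -0.03 0 0.43 0 -0.4; -0.12 -0.5 -0.03 0 0.43 0 -0.4; -0.12 -0.5 -0.04 0 0.43 0 -0.4; -0.12 -0.5 -0.05 0 0.43 0 -0.4; -0.11 -0.5 -0.05 0 0.43 0 -0.4; -0.11 -0.5 -0.06 0 0.43 0 -0.4; -0.11 -0.5 -0.06 0 0.43 0 -0.4; -0.1 -0.5 -0.06 0 0.43 0 -0.4"}}

```text
time_s: 18.9
tcp_pos: [0.6307, 0.088, 0.1433]
ee_rot: [[-0.917, -0.072, -0.392], [-0.065, 0.997, -0.031], [0.393, -0.003, -0.92]]
wrist_force: [0.3, -0.4, -0.2]
gripper_width: 0.705
gripper_force: 0.0
```

```bash
python3 -c "
from plan import *
show();steps(tp(73,-1.5,125,-45.5),10)"
```

```text
18.9 tip lane [ 37.5  70.5 181.5] F [ 0.3 -0.4 -0.2] w 0.7053232479646631 0.0
-0.16 -0.29 0.14 -0.0 0.28 -0.0
-0.16 -0.29 0.13 -0.0 0.28 -0.0
-0.17 -0.29 0.13 -0.0 0.28 -0.0
-0.17 -0.29 0.12 -0.0 0.28 -0.0
-0.18 -0.29 0.11 -0.0 0.28 -0.0
-0.18 -0.29 0.11 -0.0 0.28 -0.0
-0.18 -0.29 0.1 -0.0 0.28 -0.0
-0.19 -0.29 0.09 -0.0 0.28 -0.0
-0.19 -0.29 0.09 -0.0 0.28 -0.0
-0.19 -0.29 0.08 -0.0 0.28 -0.0
```

Request:
{"fn": "jog_arm", "kwargs": {"plan": "-0.16 -0.29 0.06 0 0.28 0 -0.4; -0.16 -0.29 0.08 0 0.28 0 -0.4; -0.17 -0.29 0.1 0 0.28 0 -0.4; -0.17 -0.29 0.12 0 0.28 0 -0.4; -0.18 -0.29 0.12 0 0.28 0 -0.4; -0.18 -0.29 0.12 0 0.28 0 -0.4; -0.18 -0.29 0.12 0 0.28 0 -0.4; -0.19 -0.29 0.12 0 0.28 0 -0.4; -0.19 -0.29 0.12 0 0.28 0 -0.4; -0.19 -0.29 0.1 0 0.28 0 -0.4"}}

```text
time_s: 19.9
tcp_pos: [0.6578, 0.0173, 0.0969]
ee_rot: [[-0.699, -0.072, -0.711], [-0.048, 0.997, -0.054], [0.713, -0.003, -0.701]]
wrist_force: [-0.1, -0.3, 0.0]
gripper_width: 0.701
gripper_force: 0.0
```

```bash
python3 look.py w5 | grep -E "tip|blue|red|cap"; python3 -c "
from plan import *
steps(tp(20,-1.7,68.7,-45.5),8)"
```

```text
19.9 tip lane [ 72.6  -2.1 126. ] F [-0.1 -0.3  0. ] w 0.7008127680764118 0.0
red [507. 200.] 620 mean [ 13.  163.4  71.4] [-16.7 153.8  66.1] [ 25.4 195.5  76.5]
red [493. 215.] 844 mean [ 15.3 164.4  44.6] [-13.7 153.8  34.2] [ 25.5 194.7  54.1]
blue [316. 166.] 285 mean [-25.4  -2.9  67. ] [-32.8 -24.   61.8] [-19.3  16.9  71.6]
blue [316. 178.] 202 mean [-3.2 -3.5 82.6] [ -6.4 -24.6  80.1] [-0.1 17.4 85.2]
cap [190. 139.] 1272 mean [  2.  -88.9 140.9] [ -12.4 -102.4  137.4] [ 14.4 -75.9 142.2]
cap [459. 138.] 1288 mean [  1.9  94.4 140.9] [-12.4  81.3 137.6] [ 14.2 108.  142.2]
cap [579. 140.] 1369 mean [  3.4 175.6 140.8] [-10.6 163.2 137.4] [ 15.9 190.1 142.3]
cap [256. 250.] 292 mean [ 79.9 -35.8 141.7] [ 70.7 -41.6 137.3] [ 92.3 -32.9 145.8]
cap [377. 250.] 295 mean [ 80.4  30.6 141.7] [ 71.7  27.7 137.3] [ 92.5  36.4 145.8]
tipcap [315. 254.] 756 mean [ 70.5  -3.7 101.9] [ 66.1 -16.9  93.8] [ 76.    9.9 108.5]
-0.01 0.01 0.38 0.0 -0.01 -0.0
-0.01 0.01 0.38 0.0 -0.01 -0.0
-0.01 0.01 0.38 0.0 -0.01 -0.0
-0.01 0.01 0.38 0.0 -0.01 -0.0
-0.01 0.01 0.38 0.0 -0.01 -0.0
-0.01 0.01 0.38 0.0 -0.01 -0.0
-0.01 0.01 0.38 0.0 -0.01 -0.0
-0.01 0.01 0.38 0.0 -0.01 -0.0
```

Request:
{"fn": "jog_arm", "kwargs": {"plan": "0 0 0.4 0 0 0 -0.4; -0.01 -0.01 0.5 0 0 0 -0.4; -0.01 -0.01 0.5 0 0 0 -0.4; -0.01 0 0.5 0 0 0 -0.4; -0.01 0 0.5 0 0 0 -0.4; -0.01 0 0.35 0 0 0 -0.4; 0 0 0.25 0 0 0 -0.4; 0 0 0 0 0 0 -0.4; 0 0 0 0 0 0 -0.4; 0 0 0 0 0 0 -0.4"}}

```text
time_s: 20.95
tcp_pos: [0.6063, 0.013, 0.044]
ee_rot: [[-0.702, -0.072, -0.709], [-0.048, 0.997, -0.054], [0.711, -0.004, -0.703]]
wrist_force: [0.0, 0.1, -0.3]
gripper_width: 0.704
gripper_force: 0.0
```

```bash
python3 -c "
from plan import *
show();s=r.sense();print((L.T@s['ee_rot']).round(3).tolist(),np.round(s['joints'],1))"
```

```text
20.95 tip lane [20.7 -2.5 73.2] F [ 0.   0.1 -0.3] w 0.704171082290423 0.0
[[-0.703, 0.002, -0.711], [0.004, 1.0, -0.001], [0.711, -0.004, -0.703]] [  12.9   55.1   29.8   -6.4 -109.6  -98.5]
```

Request:
{"fn": "jog_arm", "kwargs": {"plan": "-0.05 -0.01 0.07 0 0 0 -0.4; -0.05 0 0.07 0 0 0 -0.4; 0 0 0 0 0 0 -0.4; 0 0 0 0 0 0 -0.1; 0 0 0 0 0 0 0; 0 0 0 0 0 0 1; 0 0 0 0 0 0 1; 0 0 0 0 0 0 1; 0 0 0 0 0 0 1; 0 0 0 0 0 0 1"}}

```text
time_s: 21.95
tcp_pos: [0.6051, 0.0126, 0.0395]
ee_rot: [[-0.701, -0.072, -0.71], [-0.048, 0.997, -0.054], [0.712, -0.004, -0.703]]
wrist_force: [1.1, 0.5, 0.3]
gripper_width: 0.525
gripper_force: 30.0
```

```bash
python3 -c "
from plan import *
show();s=r.sense();R=L.T@s['ee_rot'];print(R.round(3).tolist())
t=lane(np.array(s['tcp_pos'])-.0415*s['ee_rot'][:,2]);a=np.degrees(np.arctan2(R[0,2],-R[2,2]))
al=t[0]*.819+(t[2]-57)*.574;pe=-t[0]*.574+(t[2]-57)*.819
print(a,'final tilt',a+55,'final tip',-pe,58+al)
b=steps(tp(t[0],-2.5,t[2]+44,a),5);print()
m=steps(tp(13,-2.5,115,-18),10,b);print();steps(tp(-pe,-2.5,105,a+55),10,m)"
```

```text
21.95 tip lane [19.5 -2.8 68.7] F [1.1 0.5 0.3] w 0.5254325102430226 29.98761968454346
[[-0.703, 0.003, -0.712], [0.004, 1.0, -0.001], [0.712, -0.004, -0.703]]
-45.35944494878145 final tilt 9.640555051218548 final tip 1.6477395830141237 80.71061724370779
0.25 0.0 -0.25 -0.0 0.0 -0.01
0.25 0.0 -0.25 -0.0 0.0 -0.01
0.25 0.0 -0.25 -0.0 0.0 -0.01
0.25 0.0 -0.25 -0.0 0.0 -0.01
0.25 0.0 -0.25 -0.0 0.0 -0.01

-0.05 0.0 -0.01 -0.0 -0.34 -0.0
-0.05 0.0 -0.0 -0.0 -0.34 -0.0
-0.05 0.0 -0.0 -0.0 -0.34 -0.0
-0.05 0.0 0.0 -0.0 -0.34 -0.0
-0.05 0.0 0.0 -0.0 -0.34 -0.0
-0.05 0.0 0.01 -0.0 -0.34 -0.0
-0.05 0.0 0.01 -0.0 -0.34 -0.0
-0.05 0.0 0.01 -0.0 -0.34 -0.0
-0.05 0.0 0.01 -0.0 -0.34 -0.0
-0.05 0.0 0.02 -0.0 -0.34 -0.0

-0.05 -0.0 0.03 0.0 -0.35 -0.0
-0.04 -0.0 0.04 0.0 -0.35 -0.0
-0.04 -0.0 0.04 0.0 -0.35 -0.0
-0.04 -0.0 0.04 0.0 -0.35 -0.0
-0.04 -0.0 0.04 0.0 -0.35 -0.0
-0.04 -0.0 0.04 0.0 -0.35 -0.0
-0.03 -0.0 0.04 0.0 -0.35 -0.0
-0.03 -0.0 0.05 0.0 -0.35 -0.0
-0.03 -0.0 0.05 0.0 -0.35 -0.0
-0.03 -0.0 0.05 0.0 -0.35 -0.0
```

Request:
{"fn": "jog_arm", "kwargs": {"plan": "0.1 0 -0.1 0 0 0 1; 0.25 0 -0.25 0 0 0 1; 0.3 0 -0.3 0 0 0 1; 0.3 0 -0.3 0 0 0 1; 0.2 0 -0.2 0 -0.1 0 1; 0.05 0 -0.05 0 -0.24 0 1; -0.05 0 -0.01 0 -0.34 0 1; -0.05 0 0 0 -0.34 0 1; -0.05 0 0 0 -0.34 0 1; -0.05 0 0 0 -0.34 0 1"}}

```text
time_s: 22.95
tcp_pos: [0.6094, 0.0131, 0.0799]
ee_rot: [[-0.85, -0.072, -0.522], [-0.059, 0.997, -0.041], [0.524, -0.004, -0.852]]
wrist_force: [0.1, -1.5, -3.5]
gripper_width: 0.527
gripper_force: 30.0
```

Request:
{"fn": "jog_arm", "kwargs": {"plan": "-0.05 0 0 0 -0.34 0 1; -0.05 0 0.01 0 -0.34 0 1; -0.05 0 0.01 0 -0.34 0 1; -0.05 0 0.01 0 -0.34 0 1; -0.05 0 0.01 0 -0.34 0 1; -0.05 0 0.02 0 -0.34 0 1; -0.05 0 0.03 0 -0.35 0 1; -0.04 0 0.04 0 -0.35 0 1; -0.04 0 0.04 0 -0.35 0 1; -0.04 0 0.04 0 -0.35 0 1"}}

```text
time_s: 23.95
tcp_pos: [0.6183, 0.0136, 0.071]
ee_rot: [[-0.995, -0.072, -0.072], [-0.071, 0.997, -0.009], [0.072, -0.004, -0.997]]
wrist_force: [0.3, 0.9, -3.2]
gripper_width: 0.527
gripper_force: 30.0
```

```bash
python3 -c "
from plan import *
show();steps(tp(1.2,-2.5,104,9.6),8)"
```

```text
23.95 tip lane [  6.3  -2.7 112.4] F [ 0.3  0.9 -3.2] w 0.5265685813897905 29.98875830322504
-0.03 0.0 0.04 -0.0 -0.21 -0.0
-0.03 0.0 0.04 -0.0 -0.21 -0.0
-0.02 0.0 0.04 -0.0 -0.21 -0.0
-0.02 0.0 0.04 -0.0 -0.21 -0.0
-0.02 0.0 0.04 -0.0 -0.21 -0.0
-0.02 0.0 0.04 -0.0 -0.21 -0.0
-0.02 0.0 0.04 -0.0 -0.21 -0.0
-0.02 0.0 0.04 -0.0 -0.21 -0.0
```

Request:
{"fn": "jog_arm", "kwargs": {"plan": "-0.03 0 0.04 0 -0.22 0 1; -0.03 0 0.04 0 -0.22 0 1; -0.02 0 0.04 0 -0.22 0 1; -0.02 0 0.04 0 -0.22 0 1; -0.02 0 0.04 0 -0.21 0 1; -0.02 0 0.04 0 -0.21 0 1; -0.02 0 0.04 0 -0.21 0 1; -0.02 0 0.04 0 -0.21 0 1; 0 0 0 0 0 0 1; 0 0 0 0 0 0 1"}}

```text
time_s: 24.95
tcp_pos: [0.6233, 0.014, 0.0627]
ee_rot: [[-0.984, -0.072, 0.165], [-0.072, 0.997, 0.008], [-0.165, -0.004, -0.986]]
wrist_force: [-0.4, 0.5, -2.2]
gripper_width: 0.523
gripper_force: 30.0
```

```bash
python3 -c "
from plan import *
show();s=r.sense();print((L.T@s['ee_rot']).round(3).tolist());steps(tp(1.2,-2.5,83.5,9.6),8)"
```

```text
24.95 tip lane [  1.4  -2.7 103.7] F [-0.4  0.5 -2.2] w 0.5234911745953669 29.989078778307885
[[-0.986, 0.002, 0.165], [0.002, 1.0, -0.004], [-0.165, -0.004, -0.986]]
0.02 0.0 0.1 -0.0 -0.0 -0.0
0.02 0.0 0.1 -0.0 -0.0 -0.0
0.02 0.0 0.1 -0.0 -0.0 -0.0
0.02 0.0 0.1 -0.0 -0.0 -0.0
0.02 0.0 0.1 -0.0 -0.0 -0.0
0.02 0.0 0.1 -0.0 -0.0 -0.0
0.02 0.0 0.1 -0.0 -0.0 -0.0
0.02 0.0 0.1 -0.0 -0.0 -0.0
```

Request:
{"fn": "jog_arm", "kwargs": {"plan": "0.02 0 0.1 0 0 0 1; 0.02 0 0.1 0 0 0 1; 0.02 0 0.1 0 0 0 1; 0.02 0 0.1 0 0 0 1; 0.02 0 0.1 0 0 0 1; 0.02 0 0.1 0 0 0 1; 0.02 0 0.1 0 0 0 1; 0.02 0 0.08 0 0 0 1; 0 0 0.02 0 0 0 1; 0 0 0 0 0 0 1"}}

```text
time_s: 25.95
tcp_pos: [0.623, 0.0139, 0.0416]
ee_rot: [[-0.984, -0.072, 0.165], [-0.071, 0.997, 0.008], [-0.165, -0.004, -0.986]]
wrist_force: [-0.1, -0.0, -3.6]
gripper_width: 0.526
gripper_force: 30.0
```

Request:
{"fn": "jog_arm", "kwargs": {"plan": "0 0 0.02 0 0 0 1; 0 0 0.02 0 0 0 1; 0 0 0 0 0 0 1; 0 0 0 0 0 0 1; 0 0 0 0 0 0 1; 0 0 0 0 0 0 1; 0 0 0 0 0 0 1; 0 0 0 0 0 0 1; 0 0 0 0 0 0 1; 0 0 0 0 0 0 1"}}

```text
time_s: 26.95
tcp_pos: [0.6235, 0.014, 0.0412]
ee_rot: [[-0.984, -0.072, 0.166], [-0.072, 0.997, 0.008], [-0.166, -0.004, -0.986]]
wrist_force: [-2.6, -0.2, 5.1]
gripper_width: 0.528
gripper_force: 30.0
```

```bash
python3 -c "
from plan import *
show()"
```

```text
26.95 tip lane [ 1.6 -2.7 82.1] F [-2.6 -0.2  5.1] w 0.5277523460053983 29.985865498892963
```

Contact with the floor; release and retreat, then look for spare_a.

Request:
{"fn": "jog_arm", "kwargs": {"plan": "0 0 -0.02 0 0 0 1; 0 0 0 0 0 0 0.6; 0 0 0 0 0 0 0.1; 0 0 0 0 0 0 -0.1; 0 0 0 0 0 0 -0.3; 0 0 0 0 0 0 -0.4; 0 0 -0.3 0 0 0 -0.4; 0 0 -0.8 0 0 0 -0.4; 0 0 -1 0 0 0 -0.4; 0 0 -1 0 0 0 -0.4"}}

```text
time_s: 27.95
tcp_pos: [0.61, 0.0133, 0.1186]
ee_rot: [[-0.984, -0.072, 0.165], [-0.071, 0.997, 0.008], [-0.165, -0.004, -0.986]]
wrist_force: [0.8, 0.5, 0.4]
gripper_width: 0.696
gripper_force: 0.0
```

```bash
python3 look.py w6 | grep -E "tip|blue|red|cap"; python3 -c "
from plan import *
t=np.array([.45,-.14,0]);q=lane(t);print(q)
steps(tp(q[0],q[1],190,0),12)"
```

```text
27.95 tip lane [-11.8  -2.3 159.6] F [0.8 0.5 0.4] w 0.6957661328085307 0.0
red [492. 173.] 785 mean [-12.6 163.8  45. ] [-22.1 153.8  32.9] [ 17.3 195.8  53.6]
red [507. 187.] 596 mean [-10.8 163.   72.8] [-22.3 153.7  65.9] [ 19.6 196.9  76.7]
cap [190. 237.] 953 mean [ -5.8 -88.5 141.2] [ -14.7 -102.6  137.5] [  2.7 -75.5 142.7]
cap [316. 242.] 1275 mean [ -2.2  -3.6 141.4] [-14.4 -16.8 137.8] [ 11.9   9.5 142.7]
cap [461. 237.] 975 mean [ -6.   94.1 141.2] [-14.8  81.2 137.6] [  2.6 108.4 142.7]
cap [583. 240.] 1047 mean [ -3.7 176.8 141.1] [-13.1 163.2 137.4] [  8.3 190.3 142.8]
[-175.94762949 -143.52669326    0.        ]
0.56 -0.47 -0.18 -0.0 0.1 -0.0
0.56 -0.47 -0.17 -0.0 0.1 -0.0
0.56 -0.47 -0.16 -0.0 0.1 -0.0
0.56 -0.47 -0.16 -0.0 0.1 -0.0
0.56 -0.47 -0.15 -0.0 0.1 -0.0
0.57 -0.47 -0.14 -0.0 0.1 -0.0
0.57 -0.47 -0.13 -0.0 0.1 -0.0
0.57 -0.47 -0.12 -0.0 0.1 -0.0
0.57 -0.47 -0.11 -0.0 0.1 -0.0
0.57 -0.47 -0.11 -0.0 0.1 -0.0
0.58 -0.47 -0.1 -0.0 0.1 -0.0
0.58 -0.47 -0.09 -0.0 0.1 -0.0
```

```bash
python3 -c "
from plan import *
q=lane([.51,-.165,0]);steps(tp(q[0],q[1],205,0),10)"
```

```text
0.43 -0.68 -0.23 -0.0 0.12 -0.0
0.43 -0.68 -0.23 -0.0 0.12 -0.0
0.44 -0.68 -0.22 -0.0 0.12 -0.0
0.44 -0.68 -0.21 -0.0 0.12 -0.0
0.44 -0.68 -0.2 -0.0 0.12 -0.0
0.45 -0.68 -0.2 -0.0 0.12 -0.0
0.45 -0.68 -0.19 -0.0 0.12 -0.0
0.45 -0.68 -0.18 -0.0 0.12 -0.0
0.46 -0.68 -0.17 -0.0 0.12 -0.0
0.46 -0.68 -0.17 -0.0 0.12 -0.0
```

Request:
{"fn": "jog_arm", "kwargs": {"plan": "0.2 0 -0.6 0 0.12 0 -0.4; 0.43 -0.6 -0.5 0 0.12 0 -0.4; 0.44 -0.75 -0.15 0 0.12 0 -0.4; 0.44 -0.75 -0.15 0 0.12 0 -0.4; 0.44 -0.75 -0.15 0 0.12 0 -0.4; 0.45 -0.75 -0.1 0 0.12 0 -0.4; 0.45 -0.75 -0.1 0 0.12 0 -0.4; 0.5 -0.75 -0.1 0 0.12 0 -0.4; 0.5 -0.75 -0.1 0 0.12 0 -0.4; 0.46 -0.75 -0.1 0 0.12 0 -0.4"}}

```text
time_s: 29.0
tcp_pos: [0.5084, -0.1599, 0.1604]
ee_rot: [[-0.997, -0.072, -0.001], [-0.072, 0.997, -0.004], [0.001, -0.004, -1.0]]
wrist_force: [-0.3, -0.6, 0.2]
gripper_width: 0.701
gripper_force: 0.0
```

```bash
cat > sp.py <<'E'
from plan import *
show()
K,T,p,d=get("wrist","w7"); P=cloud(K,T,d)*1000; hs=cv2.cvtColor(p,cv2.COLOR_RGB2HSV); H,S,V=[hs[...,i].astype(int) for i in range(3)]
x,y,z=P[...,0],P[...,1],P[...,2]; near=(abs(x-472)<60)&(abs(y+171)<60)&(V>0)
for c,a,q,pts in blobs(near&(S<80)&(z>126)&(z<134),P,60): print('cap',c.round(),a,pts.mean(0).round(1),np.percentile(pts,[1,99],axis=0).round(1).tolist())
body=near&(z>25)&(z<95); q=P[body]; print(len(q),cv2.minAreaRect(q[:,:2].astype(np.float32)),np.percentile(q,[1,99],axis=0).round(1).tolist())
f=near&(z>25)&(z<88)
for k in range(2):
    # dominant vertical face via RANSAC on xy
    q=P[f][:,:2]; rng=np.random.default_rng(0); best=None
    if len(q)<80: break
    for _ in range(300):
        a,b=q[rng.integers(len(q),size=2)]; n=np.array([b[1]-a[1],a[0]-b[0]]); l=np.linalg.norm(n)
        if l<10: continue
        i=abs((q-a)@n/l)<1.2
        if best is None or i.sum()>best.sum(): best=i
    w=q[best]; m=w.mean(0); v=np.linalg.svd(w-m,full_matrices=False)[2][0]
    print('face',best.sum(),m.round(1),'dir deg',np.degrees(np.arctan2(v[1],v[0])).round(2)); idx=np.argwhere(f)[best]; f[idx[:,0],idx[:,1]]=False
pts=P[(S>120)&(H>26)&(H<36)&(z>5)&(z<25)]
if len(pts): print('tag',len(pts),lane(pts.mean(0)/1000).round(1),cv2.minAreaRect(((pts/1000-O)@L*1000)[:,:2].astype(np.float32)))
E
python3 sp.py
```

```text
29.0 tip lane [-119.1 -167.6  201.9] F [-0.3 -0.6  0.2] w 0.7012870289710139 0.0
cap [305. 166.] 1011 [ 473.9 -172.4  129.5] [[460.5, -186.1, 127.5], [487.6, -159.0, 131.0]]
1213 ((473.9321594238281, -172.5372314453125), (45.949363708496094, 46.09050750732422), 3.8987982273101807) [[450.2, -195.7, 27.7], [496.9, -149.5, 94.8]]
face 249 [ 451.6 -173.4] dir deg 93.9
tag 1043 [  -4.  -183.8   13.3] ((-3.26654052734375, -183.7415771484375), (43.80314254760742, 49.14149856567383), 0.24084021151065826)
```

View pics/w7.png

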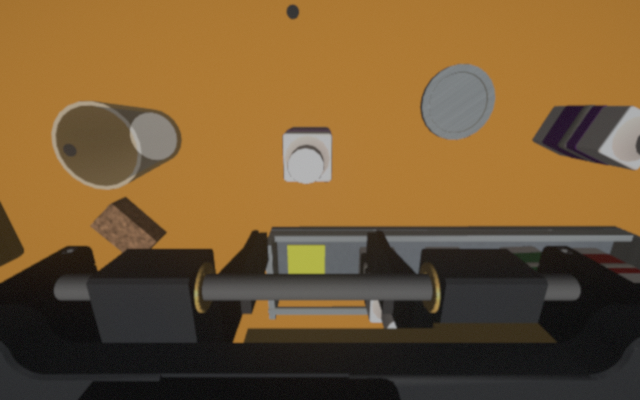

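```bash
python3 -c "
from plan import *
q=lane([.4739,-.1725,0]);print(q);a=steps(tp(q[0],q[1],150,0,-.3),4);print();steps(tp(q[0],q[1],69,0,-.3),6,a)"
```

```text
[-154.52784217 -177.71225617    0.        ]
0.34 -0.08 0.52 -0.01 -0.0 0.0
0.34 -0.08 0.52 -0.01 -0.0 0.0
0.34 -0.08 0.52 -0.01 -0.0 0.0
0.34 -0.08 0.52 -0.01 -0.0 0.0

0.0 0.0 0.54 0.0 0.0 0.0
0.0 0.0 0.54 0.0 0.0 0.0
0.0 0.0 0.54 0.0 0.0 0.0
0.0 0.0 0.54 0.0 0.0 0.0
0.0 0.0 0.54 0.0 0.0 0.0
0.0 0.0 0.54 0.0 0.0 0.0
```

Request:
{"fn": "jog_arm", "kwargs": {"plan": "0.34 -0.1 0.3 -0.01 0 0 -0.4; 0.34 -0.1 0.5 -0.01 0 0 -0.4; 0.34 -0.1 0.5 -0.01 0 0 -0.4; 0.34 -0.1 0.5 -0.01 0 0 -0.4; 0 0 0.2 0 0 0 -0.4; 0 0 0 0 0 0 -0.4; 0 0 0 0 0 0 -0.4; 0 0 0 0 0 0 -0.4; 0 0 0 0 0 0 -0.4; 0 0 0 0 0 0 -0.4"}}

```text
time_s: 30.05
tcp_pos: [0.476, -0.1717, 0.1103]
ee_rot: [[-0.997, -0.072, -0.001], [-0.072, 0.997, 0.002], [0.001, 0.002, -1.0]]
wrist_force: [-0.2, -0.6, 0.2]
gripper_width: 0.699
gripper_force: 0.0
```

```bash
python3 -c "
from plan import *
show();steps(tp(-154.5,-177.7,69,0,-.3),6)"
```

```text
30.05 tip lane [-152.3 -177.1  151.8] F [-0.2 -0.6  0.2] w 0.6986373826379871 0.0
0.01 -0.01 0.55 0.0 -0.0 0.0
0.01 -0.01 0.55 0.0 -0.0 0.0
0.01 -0.01 0.55 0.0 -0.0 0.0
0.01 -0.0 0.55 0.0 -0.0 0.0
0.01 -0.0 0.55 0.0 -0.0 0.0
0.01 -0.0 0.55 0.0 -0.0 0.0
```

Request:
{"fn": "jog_arm", "kwargs": {"plan": "0.03 -0.01 0.4 0 0 0 -0.4; 0.03 -0.01 0.6 0 0 0 -0.4; 0.02 0 0.65 0 0 0 -0.4; 0 0 0.65 0 0 0 -0.4; 0 0 0.6 0 0 0 -0.4; 0 0 0.4 0 0 0 -0.4; 0 0 0 0 0 0 -0.4; 0 0 0 0 0 0 -0.4; 0 0 0 0 0 0 -0.1; 0 0 0 0 0 0 0"}}

```text
time_s: 31.05
tcp_pos: [0.4741, -0.1723, 0.0282]
ee_rot: [[-0.997, -0.072, -0.0], [-0.072, 0.997, 0.002], [-0.0, 0.002, -1.0]]
wrist_force: [-0.6, -0.4, 0.3]
gripper_width: 0.591
gripper_force: 0.0
```

Request:
{"fn": "jog_arm", "kwargs": {"plan": "0 0 0 0 0 0 1; 0 0 0 0 0 0 1; 0 0 0 0 0 0 1; 0 0 0 0 0 0 1; 0 0 -0.1 0 0 0 1; 0 0 -0.3 0 0 0 1; 0 0 -0.6 0 0 0 1; 0 0 -0.7 0 0 0 1; 0 0 -0.7 0 0 0 1; 0 0 -0.4 0 0 0 1"}}

```text
time_s: 32.05
tcp_pos: [0.474, -0.1724, 0.0987]
ee_rot: [[-0.997, -0.072, -0.0], [-0.072, 0.997, 0.002], [0.0, 0.002, -1.0]]
wrist_force: [-0.5, 0.3, -2.7]
gripper_width: 0.531
gripper_force: 30.0
```

```bash
python3 -c "
from plan import *
show();print((L.T@r.sense()['ee_rot']).round(3).tolist());steps(tp(0.7,-183.5,140,0),10)"
```

```text
32.05 tip lane [-154.5 -177.7  140.2] F [-0.5  0.3 -2.7] w 0.531006575658427 29.995568809099495
[[-1.0, 0.003, -0.0], [0.003, 1.0, 0.002], [0.0, 0.002, -1.0]]
-0.62 -0.02 0.0 0.0 -0.0 -0.0
-0.62 -0.02 0.0 0.0 -0.0 -0.0
-0.62 -0.02 0.0 0.0 -0.0 -0.0
-0.62 -0.02 0.0 0.0 -0.0 -0.0
-0.62 -0.02 0.0 0.0 -0.0 -0.0
-0.62 -0.02 0.0 0.0 -0.0 -0.0
-0.62 -0.02 0.0 0.0 -0.0 -0.0
-0.62 -0.02 0.0 0.0 -0.0 -0.0
-0.62 -0.02 0.0 0.0 -0.0 -0.0
-0.62 -0.02 0.0 0.0 -0.0 -0.0
```

Request:
{"fn": "jog_arm", "kwargs": {"plan": "-0.3 -0.02 0 0 0 0 1; -0.6 -0.02 0 0 0 0 1; -0.75 -0.02 0 0 0 0 1; -0.75 -0.02 0 0 0 0 1; -0.75 -0.02 0 0 0 0 1; -0.75 -0.02 0 0 0 0 1; -0.75 -0.02 0 0 0 0 1; -0.7 -0.02 0 0 0 0 1; -0.55 -0.02 0 0 0 0 1; -0.3 -0.02 0 0 0 0 1"}}

```text
time_s: 33.05
tcp_pos: [0.6292, -0.1659, 0.0951]
ee_rot: [[-0.997, -0.072, -0.004], [-0.072, 0.997, 0.002], [0.004, 0.002, -1.0]]
wrist_force: [-0.2, -0.7, -2.6]
gripper_width: 0.528
gripper_force: 30.0
```

```bash
python3 -c "
from plan import *
r.capture('side');show();print((L.T@r.sense()['ee_rot']).round(3).tolist());steps(tp(0.7,-183.5,84,0),9)"
```

```text
33.1 tip lane [   1.7 -183.   136.8] F [ 2.6 -0.8 -2.6] w 0.5242910281042261 29.995471662841737
[[-1.0, 0.002, -0.003], [0.002, 1.0, 0.002], [0.003, 0.002, -1.0]]
0.0 -0.0 0.23 0.0 -0.0 -0.0
0.0 -0.0 0.23 0.0 -0.0 -0.0
0.0 -0.0 0.23 0.0 -0.0 -0.0
0.0 -0.0 0.23 0.0 -0.0 -0.0
0.0 -0.0 0.23 0.0 -0.0 -0.0
0.0 -0.0 0.23 0.0 -0.0 -0.0
0.0 -0.0 0.23 0.0 -0.0 -0.0
0.0 -0.0 0.23 0.0 -0.0 -0.0
0.0 -0.0 0.23 0.0 -0.0 -0.0
```

Request:
{"fn": "jog_arm", "kwargs": {"plan": "0.01 0 0.2 0 0 0 1; 0.01 0 0.3 0 0 0 1; 0.01 0 0.3 0 0 0 1; 0.01 0 0.3 0 0 0 1; 0 0 0.3 0 0 0 1; 0 0 0.3 0 0 0 1; 0 0 0.2 0 0 0 1; 0 0 0.12 0 0 0 1; 0 0 0.05 0 0 0 1; 0 0 0 0 0 0 1"}}

```text
time_s: 34.1
tcp_pos: [0.6276, -0.1662, 0.0455]
ee_rot: [[-0.997, -0.072, -0.002], [-0.072, 0.997, 0.002], [0.001, 0.002, -1.0]]
wrist_force: [-0.2, -0.1, -3.7]
gripper_width: 0.521
gripper_force: 30.0
```

```bash
python3 -c "
from plan import *
show()"
```

```text
34.1 tip lane [  -0.7 -182.9   87. ] F [-0.2 -0.1 -3.7] w 0.5209834467410874 29.995358856394887
```

Request:
{"fn": "jog_arm", "kwargs": {"plan": "-0.03 -0.01 0.05 0 0 0 1; -0.02 -0.01 0.05 0 0 0 1; 0 0 0.04 0 0 0 1; 0 0 0.03 0 0 0 1; 0 0 0.02 0 0 0 1; 0 0 0.01 0 0 0 1; 0 0 0 0 0 0 1; 0 0 0 0 0 0 1; 0 0 0 0 0 0 1; 0 0 0 0 0 0 1"}}

```text
time_s: 35.1
tcp_pos: [0.6289, -0.1666, 0.0406]
ee_rot: [[-0.997, -0.072, -0.001], [-0.072, 0.997, 0.002], [0.001, 0.002, -1.0]]
wrist_force: [-1.0, -0.0, -3.5]
gripper_width: 0.523
gripper_force: 30.0
```

```bash
python3 -c "
from plan import *
show()"
```

```text
35.1 tip lane [   0.5 -183.4   82.1] F [-1.  -0.  -3.5] w 0.522703318066439 29.99542872654274
```

Not yet touching; another millimetre or so, in small steps.

Request:
{"fn": "jog_arm", "kwargs": {"plan": "0 0 0.02 0 0 0 1; 0 0 0 0 0 0 1; 0 0 0.02 0 0 0 1; 0 0 0 0 0 0 1; 0 0 0 0 0 0 1; 0 0 0 0 0 0 1; 0 0 0 0 0 0 1; 0 0 0 0 0 0 1; 0 0 0 0 0 0 1; 0 0 0 0 0 0 1"}}

```text
time_s: 36.1
tcp_pos: [0.629, -0.1666, 0.0401]
ee_rot: [[-0.997, -0.072, -0.001], [-0.072, 0.997, 0.002], [0.001, 0.002, -1.0]]
wrist_force: [-2.4, 3.0, 7.0]
gripper_width: 0.523
gripper_force: 30.0
```

Contact (about 10 N). Release and retreat.

Request:
{"fn": "jog_arm", "kwargs": {"plan": "0 0 -0.02 0 0 0 1; 0 0 0 0 0 0 0.6; 0 0 0 0 0 0 0.1; 0 0 0 0 0 0 -0.1; 0 0 0 0 0 0 -0.3; 0 0 0 0 0 0 -0.4; 0 0 -0.3 0 0 0 -0.4; 0 0 -0.8 0 0 0 -0.4; 0 0 -1 0 0 0 -0.4; 0 0 -1 0 0 0 -0.4"}}

```text
time_s: 37.1
tcp_pos: [0.629, -0.1669, 0.1186]
ee_rot: [[-0.997, -0.072, -0.002], [-0.072, 0.997, 0.001], [0.002, 0.002, -1.0]]
wrist_force: [0.5, 0.6, -0.1]
gripper_width: 0.694
gripper_force: 0.0
```

Request:
{"fn": "jog_arm", "kwargs": {"plan": "0.2 0 -1 0 0 0 -0.4; 0.8 0.4 -0.8 0 0 0 -0.4; 1 0.6 -0.5 0 0 0 -0.4; 1 0.6 -0.2 0 0 0 -0.4; 0.8 0.6 0 0 0 0 -0.4; 0.5 0.6 0 0 0 0 -0.4; 0.3 0.4 0 0 0 0 -0.4; 0 0.2 0 0 0 0 -0.4; 0 0 0 0 0 0 -0.4; 0 0 0 0 0 0 -0.4"}}

```text
time_s: 38.1
tcp_pos: [0.509, -0.0904, 0.1802]
ee_rot: [[-0.997, -0.072, -0.001], [-0.072, 0.997, 0.001], [0.001, 0.002, -1.0]]
wrist_force: [-0.7, 0.7, 1.4]
gripper_width: 0.705
gripper_force: 0.0
```

```bash
python3 - <<'E'
from plan import *
show()
for n in('wrist','scene','side'):
    K,T,p,d=get(n,'end_'+n); P=(cloud(K,T,d)-O)@L*1000; S=cv2.cvtColor(p,cv2.COLOR_RGB2HSV)[...,1]
    for c,a,q,pts in blobs((S<60)&(abs(P[...,2]-141)<4)&(abs(P[...,0])<40)&(abs(P[...,1])<230),P,20): print(n,'cap',c.round(),a,((np.percentile(pts,1,0)+np.percentile(pts,99,0))/2).round(1))
    if n!='wrist':
        m=np.isfinite(P[...,0])&(p.max(-1)>0)
        for nm,(lo,hi) in {'body x-face/ y-face rows':(30,90)}.items():
            for y0 in(-184,-89,-3,95,178):
                w=P[(P[...,2]>35)&(P[...,2]<95)&(abs(P[...,1]-y0)<30)&(abs(P[...,0])<32)][:,:2]
                if len(w)>40: print(n,y0,len(w),[np.round(v,1) for v in cv2.minAreaRect(w.astype(np.float32))])
E
```

```text
38.1 tip lane [-113.4  -98.5  221.7] F [-0.7  0.7  1.4] w 0.7046609234775625 0.0
wrist cap [326. 311.] 578 [ -0.3 -89.9 140.4]
wrist cap [243. 318.] 33 [   7.1 -172.5  141.7]
scene cap [387. 157.] 96 [  0.8 177.  140.6]
scene cap [365. 177.] 109 [ -0.7  95.  140.1]
scene cap [339. 204.] 118 [-1.000e-01 -4.000e+00  1.406e+02]
scene cap [314. 228.] 127 [ -0.3 -89.9 140.4]
scene cap [284. 258.] 147 [   0.9 -183.9  140.5]
scene -184 330 [array([  10.4, -195. ]), array([63.7, 34.1]), np.float64(44.0)]
scene -89 340 [array([  10.2, -100.9]), array([63.4, 32.8]), np.float64(45.8)]
scene -3 339 [array([ 10.2, -14.8]), array([64. , 33.5]), np.float64(45.5)]
scene 95 348 [array([10.3, 83. ]), array([62.2, 34.2]), np.float64(44.8)]
scene 178 321 [array([ 11.6, 166.9]), array([63.3, 33.7]), np.float64(45.9)]
side cap [297. 149.] 48 [  -3.4 -182.8  141.2]
side cap [291. 168.] 66 [ -3.6 -90.2 141.1]
side cap [285. 188.] 74 [ -3.   -3.2 141.2]
side cap [277. 213.] 91 [ -2.9  95.7 140.8]
side cap [270. 237.] 104 [ -1.8 177.9 141. ]
side -184 106 [array([ -15.8, -180.2]), array([41.7, 20. ]), np.float64(86.6)]
side -89 117 [array([-22.3, -80.4]), array([43. , 22.5]), np.float64(55.3)]
side -3 206 [array([-12.4,   9.4]), array([59. , 31.6]), np.float64(39.0)]
side 95 187 [array([-15.9, 105.7]), array([61.8, 32.2]), np.float64(47.2)]
side 178 338 [array([-11.9, 189. ]), array([63.9, 34.8]), np.float64(42.2)]
```

View pics/end_side.png

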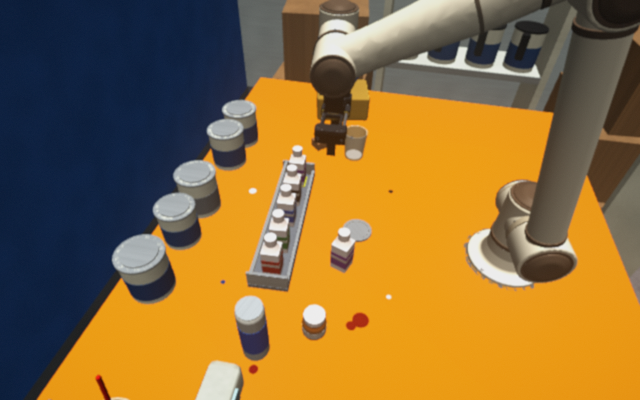

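The side view shows five upright bottles in the lane, with caps between pixels (297,149) and (270,237). The cap centres lie within about 1.5 mm of one line. The other spare is still at (343,250), and the bystanders look untouched.

```bash
python3 -c "
from station import r
print(r.finish_job())"
```

```text
the job is handed in; nothing more can be done
None
```

Job handed in at about 38 s: red and blue stand upright in their own places and one violet spare (spare_a) is on the yellow square, so the lane holds five upright bottles within about 1.5 mm of one line; red took two tries and the verdict was not shown.

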